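# Load a washed gel-casting kit into the bench dryer

## Robot

A 7-joint arm with a two-finger parallel gripper is mounted at the origin on the work surface. World frame = base frame: x ahead of the robot, y to its left, z up, the work surface at z = 0. Lengths are in m, angles in rad, forces in N, time in s.
With the tool pointing down it reaches from about 0.4 to 0.925 m from the base axis. Payload 5.6 kg.
Tool frame: the origin (TCP) lies at the very end of the fingers, on their centre line; the grasp point (between the pads) lies 19 mm behind it (bot.grip_depth is the z of the grasp point in the tool frame, in m); z points along the fingers, y is the direction in which the jaws open and shut (so a half turn about z gives the same grasp; the last joint's range is limited). The gripper opens to 85 mm and grips with 20 to 120 N. Pads are 22 mm wide; open, the fingers measure 114 mm over their backs; the gripper's body (76 mm by 85 mm) begins 54 mm behind the grasp point. The pads swing forward as they close: fully open they stand 13 mm farther back than shut.
Start: joints at [1.206, 0.468, -0.012, 1.603, 0.006, 1.071, -0.056], TCP at [0.206, -0.617, 0.231] pointing down, gripper open.
Joint ranges: [-2.53, 2.53], [-0.31, 2.02], [-1.57, 1.55], [0.28, 2.44], [-1.29, 4.43], [0.15, 1.84], [-2.92, 2.92]. Speed limits (rad/s): [2.57, 2.57, 3.14, 3.14, 3.14, 3.14, 3.14].

## Interface

Orientations are given as a unit quaternion [w, x, y, z].
In Python, from cell import bot, vision, workorder gives the robot as it stands. The module is installed in compiled form; this text tells all that it offers.
- The arm moves only by the tool carry_out, never from a script. Its argument "moves" is a list of rows, each a list of 2 entries, a list of its own where there are three numbers: the shift along the world's x, y, z in mm, then the turn about the world's z in degrees. In form: [[[dx, dy, dz], roll], ...]. A call has 1 to 10 rows; each row shifts and turns the commanded pose from where the row before left it; what a row does not reach is not made up. A row lasts 1/8 s, in which the tool goes at most 62.5 mm and 10.7 degrees, less where a joint would pass 70% of its speed; a pose out of reach is approached as far as the arm can. A call is refused whole if a number of a shift passes 62.5 or a number of a turn 10.7, either way. A call with a gripper value outside its range is refused whole. "gripper" is the closure, from -1 (fully open) to 1 (shut), set as the call begins (left out, the last holds). The fingers move at their own pace and stop on an object; the grip force is fixed at half the most. Time passes only in rows, so rows that do not move let the fingers close. It gives the time, the measured TCP pose, the force and the opening at its end, in the units of the state.
- bot.sense(): the state, without advancing time (a new reading comes with each control period).
- vision.camera(name): name is "scene" or "top"; returns the picture (400x640x3 uint8, blue, green, red); there is no depth.
- vision.camera_model(name): a dict with "fov_y" (degrees; the focal length in pixels is half the picture's height over the tangent of half this angle, whatever the lens; pixels are square), "cx", "cy" (the principal point, pixels), "world_from_camera" (4x4, takes a point from camera to world coordinates). Camera axes: x right, y down, z forward; pixel columns grow to the right and rows downward; lengths in m; the calibration is good to about 2 mm. A picture is of the moment at which its call begins. camera_model takes no time and is no camera call.
- workorder.job_done(): hands the job in, once; it reports no verdict.
The state is a dict: "time_s": time; "joint_pos": joint angles; "dq": joint speeds; "tau": joint torques, N m; "tcp_pos": TCP position; "ee_rot": TCP orientation; "contact_force": force on the tool from outside, world axes, zero at the start; "wrist_torque": the same for the moment, N m; "finger_gap": opening from 0.0 (shut) to 1.0 (fully open).
Only numpy, scipy, OpenCV 4.12 (cv2) and the standard library are available. Lean on these libraries where they do the work, as an engineer would, in place of code of your own. Each camera call takes 0.05 s, during which the arm holds its last target.

## Task

Turn the dryer's rotary isolator to OFF, then load the washed kit: stand every casting plate fully home in the slot whose width matches its thickness (the colour strips agree) and put all the small parts into the basket. When everything is loaded and let go, turn the isolator back to ON; leave the culture dishes and the two bottles where they stand.

Things in the scene. Friction and masses are not known exactly. Their poses are not given: they have to be found in the camera images.
- plate_8_c (a point): centre of the blue acrylic casting plate, a plain rectangular plate 8 mm thick (its y), 80 mm wide (its x) and 76 mm high (its z up), standing on its 80 x 8 mm edge; starts upright in a white foot that wraps only its lowest 16 mm. Pinch it across its thickness near the top edge; faces of neighbouring plates are over 25 mm apart
- slot_8: grey slot block with blue top strips on the dryer deck, for the 8 mm plate: 104 (x) x 44 (y) x 36 mm high; origin at the centre of its underside, z up. One upright slot open at the top runs along its x, 11 mm wide (y) and 92 mm long (x), floor 6 mm above the origin, with a 4 mm 45-degree lead-in at the mouth; a plate standing fully home has its centre 44 mm above this origin and its x parallel to the block's x (either way round)
- plate_12_c (a point): centre of the green acrylic casting plate, a plain rectangular plate 12 mm thick (its y), 80 mm wide (its x) and 76 mm high (its z up), standing on its 80 x 12 mm edge; starts upright in a white foot that wraps only its lowest 16 mm. Pinch it across its thickness near the top edge; faces of neighbouring plates are over 25 mm apart
- slot_12: grey slot block with green top strips on the dryer deck, for the 12 mm plate: 104 (x) x 44 (y) x 36 mm high; origin at the centre of its underside, z up. One upright slot open at the top runs along its x, 15 mm wide (y) and 92 mm long (x), floor 6 mm above the origin, with a 4 mm 45-degree lead-in at the mouth; a plate standing fully home has its centre 44 mm above this origin and its x parallel to the block's x (either way round)
- plate_16_c (a point): centre of the orange acrylic casting plate, a plain rectangular plate 16 mm thick (its y), 80 mm wide (its x) and 76 mm high (its z up), standing on its 80 x 16 mm edge; starts upright in a white foot that wraps only its lowest 16 mm. Pinch it across its thickness near the top edge; faces of neighbouring plates are over 25 mm apart
- slot_16: grey slot block with orange top strips on the dryer deck, for the 16 mm plate: 104 (x) x 44 (y) x 36 mm high; origin at the centre of its underside, z up. One upright slot open at the top runs along its x, 19 mm wide (y) and 92 mm long (x), floor 6 mm above the origin, with a 4 mm 45-degree lead-in at the mouth; a plate standing fully home has its centre 44 mm above this origin and its x parallel to the block's x (either way round)
- plate_20_c (a point): centre of the pink acrylic casting plate, a plain rectangular plate 20 mm thick (its y), 80 mm wide (its x) and 76 mm high (its z up), standing on its 80 x 20 mm edge; starts upright in a white foot that wraps only its lowest 16 mm. Pinch it across its thickness near the top edge; faces of neighbouring plates are over 25 mm apart
- slot_20: grey slot block with pink top strips on the dryer deck, for the 20 mm plate: 104 (x) x 44 (y) x 36 mm high; origin at the centre of its underside, z up. One upright slot open at the top runs along its x, 23 mm wide (y) and 92 mm long (x), floor 6 mm above the origin, with a 4 mm 45-degree lead-in at the mouth; a plate standing fully home has its centre 44 mm above this origin and its x parallel to the block's x (either way round)
- comb_c (a point): centre (half-way up) of the yellow well comb lying flat, 70 (x) x 30 (y) x 12 mm high with teeth towards its -y; treat as a solid block, pinch across y; loose on the bench
- clamp_c (a point): centre (half-way up) of the red spring clamp lying on its side, a closed block 56 (x) x 24 (y) x 20 mm high; pinch across y; loose on the bench
- cap_c (a point): centre (half-way up) of the black round screw cap, 38 mm diameter, 24 mm high; loose on the bench
- spacer_c (a point): centre (half-way up) of the purple spacer bar, 90 (x) x 14 (y) x 14 mm high; pinch across y; loose on the bench
- basket: open steel parts basket with blue rim, fixed, 200 (x) x 150 (y) x 45 mm high, walls and floor about 4 mm; origin at the centre of its underside, z up
- isolator (a joint): angle of the rotary isolator's red handle: 0 = OFF (stop; white line points at the black dot, along the box's x), 1.047 rad (60 degrees) clockwise seen from above = ON (stop; points at the green dot). Stays where it is left; turning takes about 0.1 N m
- iso_grip (a point): grip point on the isolator handle's turning axis, 13 mm below the bar's top and 88 mm above the bench; turns with the handle: the bar (60 mm long, 16 mm thick, 36 mm high) runs along this point's x, vertical axis z. The bar stands on a black disc of 48 mm diameter whose top is 23 mm below this point, on a grey box 100 x 100 x 55 mm
- dishes: stack of pink culture dishes, 90 mm diameter, 58 mm high, origin at the underside; a bystander
- reagent: white reagent jar with blue cap, 72 mm diameter, 130 mm high; a bystander
- spray: blue bottle with white cap, 64 mm diameter, 150 mm high; a bystander
Not all that is in view belongs to the job. Leave any orange or pink look-alike of the part that bears isolator alone.

How it is judged:
By the outcome, as a careful person would: the job done as asked, in the order asked, and still so for the second after the job is handed in, with the robot touching nothing.
Of plate_8, plate_12, plate_16, plate_20 only 3 to 4 are there at a start; the rules pass over those that are not, and their reading is None.
Of comb, clamp, cap, spacer only 3 to 4 are there at a start; the rules pass over those that are not, and their reading is None.
At some moment in a run one of comb, clamp, cap, spacer may be knocked a few centimetres aside while the robot is not near it.
It also fails if it takes over 210 s, if anything falls off the work surface, if the arm or the gripper's body presses on something with over 40 N, if the wrist force passes 120 N, or if a joint passes its speed limit or range.

## Working session

There is one attempt and no reset: what is moved stays moved. The work goes in short steps, Python scripts to look and compute and a tool call to move; the robot and the scene stay as the last step left them, time stands still between calls to the robot, and variables do not carry over. Pictures are saved under pics/ and viewed, and the job is handed in when it is done.

Besides the shell and the picture viewer there is one more tool, called after "Emit:" by a JSON object that holds its "op" and its "data", one argument or row to a line. carry_out: Moves the arm, as the interface text tells. Its arguments: {"type":"object","properties":{"moves":{"type":"array","items":{"type":"array"}},"gripper":{"type":"number"}},"required":["moves"]}

```bash
mkdir -p pics; ls; python3 - <<'E'
from cell import bot, vision, workorder
import cv2,json
for n in("scene","top"):
    im=vision.camera(n); cv2.imwrite(f"pics/{n}0.png",im); m=vision.camera_model(n); print(n,m)
print(bot.sense(), bot.grip_depth)
E
```

```text
pics
scene {'fov_y': 56.48988678450419, 'cx': 321.3642108201466, 'cy': 201.141101954035, 'world_from_camera': array([[-0.13549094,  0.54000489, -0.83068461,  1.5146979 ],
       [ 0.99049539,  0.09387028, -0.10053484,  0.05300689],
       [ 0.02368729, -0.83641084, -0.54759093,  0.69735142],
       [ 0.        ,  0.        ,  0.        ,  1.        ]])}
top {'fov_y': 49.42591699642761, 'cx': 325.1700877461246, 'cy': 199.72774598129791, 'world_from_camera': array([[ 0.01780764, -0.9944316 ,  0.10386858,  0.43835053],
       [-0.99941742, -0.02072892, -0.02711342, -0.03284003],
       [ 0.02911552, -0.10332524, -0.99422139,  1.15997902],
       [ 0.        ,  0.        ,  0.        ,  1.        ]])}
{'time_s': 0.1, 'joint_pos': array([ 1.20603921,  0.46833366, -0.01156582,  1.60352999,  0.00598963,
        1.07141848, -0.05629334]), 'dq': array([-0.00068044, -0.0018687 ,  0.00041207, -0.00203399, -0.00119367,
        0.00019308,  0.00154989]), 'tau': array([ 1.18481072e-03, -5.33516765e+01,  2.11625610e-02, -2.51965767e+01,
        1.14413895e-02,  4.20354452e-03, -1.60357564e-05]), 'tcp_pos': array([ 0.20530957, -0.61618747,  0.2304053 ]), 'ee_rot': array([-8.04586547e-04,  9.87094266e-01,  1.60138144e-01, -1.94237594e-04]), 'contact_force': array([-0.50809248, -0.3551943 , -0.50204752]), 'wrist_torque': array([-0.05761098,  0.02548566,  0.02151543]), 'finger_gap': 1.004913274104743} -0.0187
```

View pics/scene0.png

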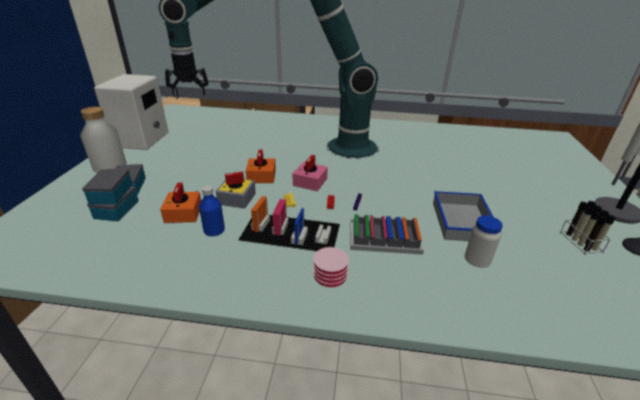

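View pics/top0.png

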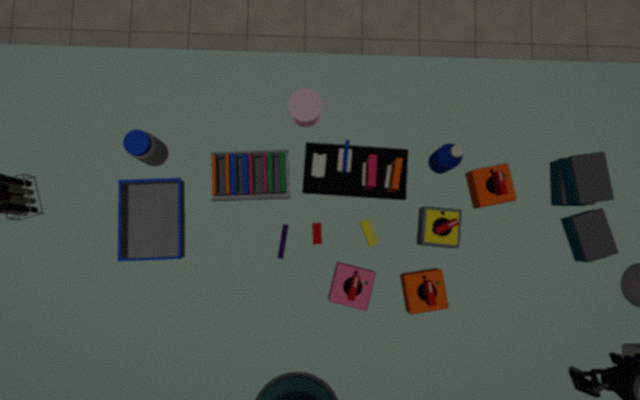

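```bash
cat > h.py <<'E'
from cell import bot, vision, workorder
import cv2, numpy as np
def cam(n):
    m=vision.camera_model(n); f=200/np.tan(np.radians(m['fov_y']/2)); return f,m['cx'],m['cy'],m['world_from_camera']
def unproj(n,u,v,z):
    f,cx,cy,T=cam(n); d=T[:3,:3]@np.array([(u-cx)/f,(v-cy)/f,1]); o=T[:3,3]; return o+d*(z-o[2])/d[2]
def proj(n,P):
    f,cx,cy,T=cam(n); P=np.atleast_2d(P); c=(P-T[:3,3])@T[:3,:3]; return np.c_[c[:,0]/c[:,2]*f+cx,c[:,1]/c[:,2]*f+cy]
def crop(im,x0,y0,x1,y1,s,fn):
    c=im[y0:y1,x0:x1]; c=cv2.resize(c,None,fx=s,fy=s,interpolation=cv2.INTER_CUBIC)
    c=cv2.convertScaleAbs(c,alpha=1.7,beta=10)
    st=10
    for x in range((x0+st-1)//st*st,x1,st):
        cv2.line(c,((x-x0)*s,0),((x-x0)*s,6),(255,255,255),1)
        if x%20==0: cv2.putText(c,str(x),((x-x0)*s,16),0,.35,(255,255,255),1)
    for y in range((y0+st-1)//st*st,y1,st):
        cv2.line(c,(0,(y-y0)*s),(6,(y-y0)*s),(255,255,255),1)
        if y%20==0: cv2.putText(c,str(y),(8,(y-y0)*s+4),0,.35,(255,255,255),1)
    cv2.imwrite(fn,c)
def snap(n,*a,fn): crop(vision.camera(n),*a,fn)
E
python3 - <<'E'
from h import *
im=cv2.imread('pics/top0.png')
crop(im,200,130,310,210,7,'pics/a1.png')
crop(im,300,130,410,210,7,'pics/a2.png')
crop(im,270,195,390,270,6,'pics/a3.png')
crop(im,400,190,480,260,8,'pics/a4.png')
crop(im,100,165,200,275,5,'pics/a5.png')
E
```

```text
(no output)
```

View pics/a1.png

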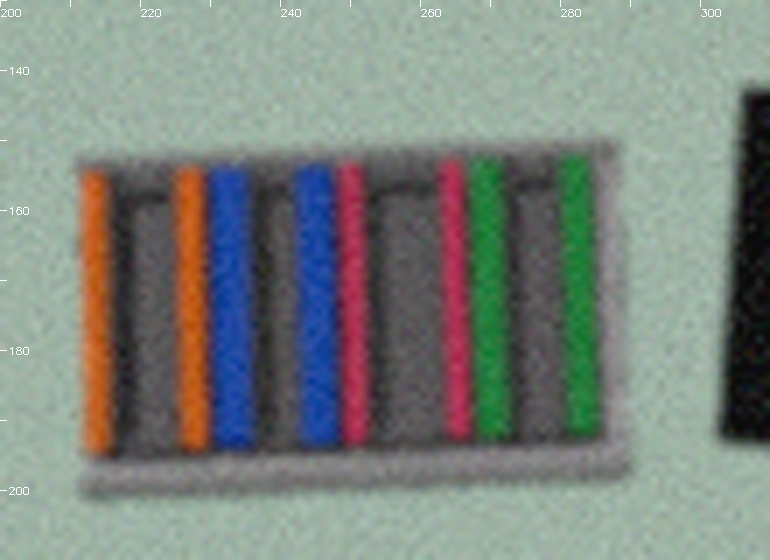

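View pics/a2.png

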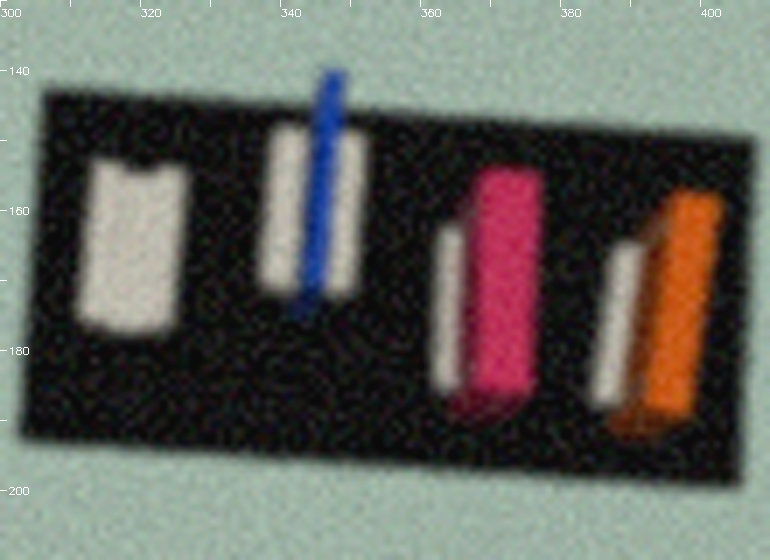

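View pics/a3.png

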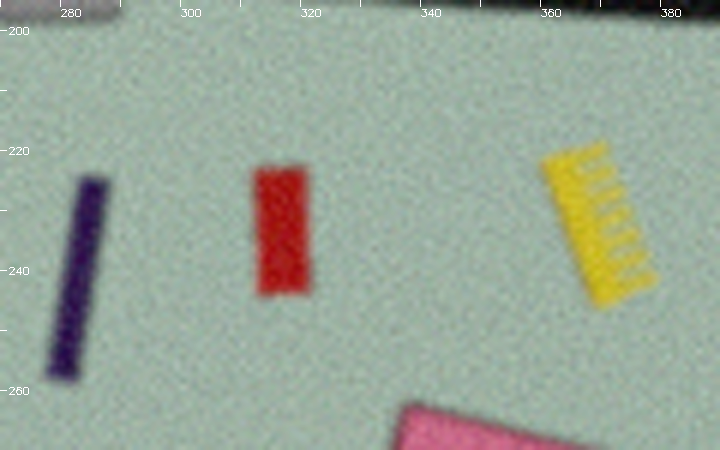

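View pics/a4.png

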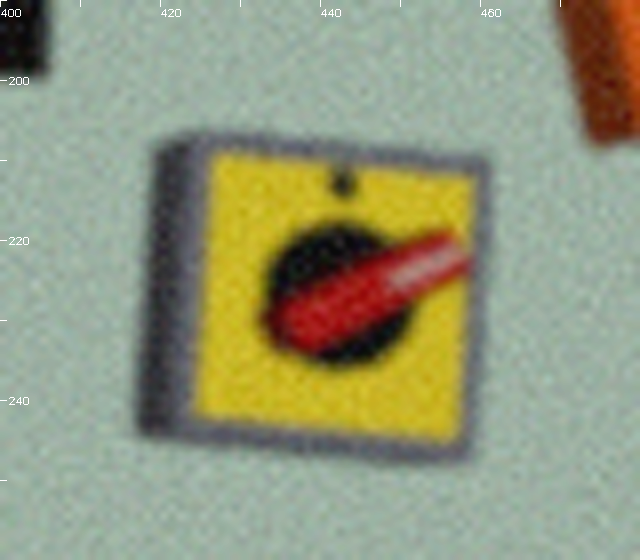

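View pics/a5.png

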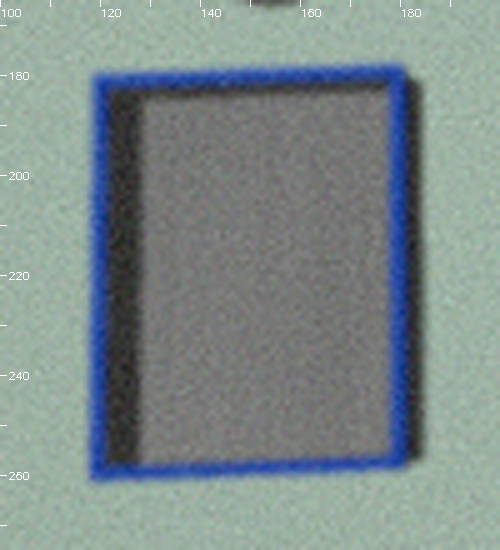

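```bash
cat >> h.py <<'E'
def seg(im,box,h0,h1,s0,v0,v1=255):
    x0,y0,x1,y1=box
    big=cv2.resize(im[y0:y1,x0:x1],None,fx=8,fy=8,interpolation=cv2.INTER_CUBIC)
    hsv=cv2.cvtColor(cv2.GaussianBlur(big,(0,0),3),cv2.COLOR_BGR2HSV)
    m=cv2.inRange(hsv,(h0,s0,v0),(h1,255,v1)); return m
def rects(im,box,h0,h1,s0,v0,z,n='top',k=1,amin=300,v1=255):
    m=seg(im,box,h0,h1,s0,v0,v1)
    cs=sorted(cv2.findContours(m,cv2.RETR_EXTERNAL,cv2.CHAIN_APPROX_NONE)[0],key=cv2.contourArea)[::-1][:k]
    out=[]
    for c in cs:
        p=c[:,0,:].astype(float); p=(p+.5)/8-.5+np.array(box[:2])
        w=np.array([unproj(n,u,v,z)[:2] for u,v in p])*1000
        (cx,cy),(a,b),ang=cv2.minAreaRect(w.astype(np.float32))
        if a<b: a,b,ang=b,a,ang+90
        out.append((round(cx,1),round(cy,1),round(a,1),round(b,1),round((ang+90)%180-90,1)))
    return out
E
python3 - <<'E'
from h import *
im=cv2.imread('pics/top0.png')
hsv=cv2.cvtColor(im,cv2.COLOR_BGR2HSV)
for n,(u,v) in dict(blue=(346,158),pink=(371,170),pinkside=(366,172),orange=(398,172),oside=(391,175),comb=(364,225),clamp=(315,230),spacer=(283,240),bg=(300,240),hand=(440,228),bstrip=(233,180),pstrip=(250,180),ostrip=(213,180),rim=(119,220)).items(): print(n,hsv[v,u])
E
```

```text
blue [112 195  90]
pink [172 192 109]
pinkside [176 120  53]
orange [ 12 250 107]
oside [ 10 176  55]
comb [ 27 221 113]
clamp [  2 255  89]
spacer [129 168  44]
bg [65 29 98]
hand [  0 199 100]
bstrip [111 202  92]
pstrip [172 188  99]
ostrip [ 12 205 113]
rim [111 191  92]
```

```bash
python3 - <<'E'
from h import *
im=cv2.imread('pics/top0.png')
print('blue plate',rects(im,(330,132,360,178),105,118,100,65,.082))
print('pink',rects(im,(360,145,382,195),165,179,120,80,.082))
print('orange',rects(im,(385,145,408,195),5,20,150,82,.082))
print('comb',rects(im,(350,210,385,255),20,35,100,70,.012))
print('clamp',rects(im,(305,215,330,255),0,10,130,50,.02))
print('spacer',rects(im,(270,218,295,265),115,150,70,20,.014))
print('handle',rects(im,(425,210,470,240),0,12,120,65,.101), rects(im,(425,210,470,240),174,180,120,65,.101))
for z in(.036,.046):
  print('strips z',z)
  print(' o',rects(im,(205,145,292,200),5,20,110,70,z,k=2))
  print(' b',rects(im,(205,145,292,200),105,118,110,65,z,k=2))
  print(' p',rects(im,(205,145,292,200),165,179,110,60,z,k=2))
  print(' g',rects(im,(205,145,292,200),55,80,110,50,z,k=2))
print('basket',rects(im,(110,170,190,270),105,118,90,50,.045))
print('panel',rects(im,(412,200,465,255),22,35,100,60,.055))
print('slots',[ (c,unproj('top',*c,.055)) for c in [(442.6,213)]])
E
```

```text
blue plate [(665.8, -112.3, 79.1, 10.8, -4.4)]
pink [(629.2, -178.9, 78.9, 20.0, -0.6)]
orange [(622.9, -241.8, 78.9, 16.0, -8.3)]
comb [(475.2, -182.3, 70.5, 30.6, 20.6)]
clamp [(469.3, -42.9, 53.6, 21.7, 3.1)]Traceback (most recent call last):
  File "<stdin>", line 8, in <module>
  File "h.py", line 32, in rects
    w=np.array([unproj(n,u,v,z)[:2] for u,v in p])*1000
                ~~~~~~^^^^^^^^^
  File "h.py", line 6, in unproj
    f,cx,cy,T=cam(n); d=T[:3,:3]@np.array([(u-cx)/f,(v-cy)/f,1]); o=T[:3,3]; return o+d*(z-o[2])/d[2]
              ~~~^^^
  File "h.py", line 4, in cam
    m=vision.camera_model(n); f=200/np.tan(np.radians(m['fov_y']/2)); return f,m['cx'],m['cy'],m['world_from_camera']
ValueError: time passes only in moves, steps and waits
```

```bash
python3 - <<'E'
s=open('h.py').read()
s=s.replace("""def cam(n):
    m=vision.camera_model(n);""","""import os,pickle
if not os.path.exists('cam.pkl'): pickle.dump({n:vision.camera_model(n) for n in('top','scene')},open('cam.pkl','wb'))
CM=pickle.load(open('cam.pkl','rb'))
def cam(n):
    m=CM[n];""")
open('h.py','w').write(s)
E
cat > m.py <<'E'
from h import *
im=cv2.imread('pics/top0.png')
print('spacer',rects(im,(270,218,295,265),115,150,70,20,.014))
print('handle',rects(im,(425,210,470,240),0,12,120,65,.101), rects(im,(425,210,470,240),174,180,120,65,.101))
for z in(.036,.046):
  print('strips z',z)
  print(' o',rects(im,(205,145,292,200),5,20,110,70,z,k=2))
  print(' b',rects(im,(205,145,292,200),105,118,110,65,z,k=2))
  print(' p',rects(im,(205,145,292,200),165,179,110,60,z,k=2))
  print(' g',rects(im,(205,145,292,200),55,80,110,50,z,k=2))
print('basket',rects(im,(110,170,190,270),105,118,90,50,.045))
print('panel',rects(im,(412,200,465,255),22,35,100,60,.055))
print('dot',[ (c,unproj('top',*c,.055)) for c in [(442.6,213)]])
E
python3 m.py
```

```text
spacer [(447.1, 45.7, 86.7, 11.5, -7.8)]
handle [(491.7, -361.2, 59.3, 16.9, -65.6)] [(484.2, -360.4, 3.6, 2.3, -62.9)]
strips z 0.036
 o [(619.4, 193.8, 106.0, 10.6, 3.4), (616.7, 228.8, 106.5, 9.8, 3.7)]
 b [(622.1, 147.5, 104.8, 13.2, 3.2), (620.6, 178.5, 103.9, 12.8, 3.1)]
 p [(624.7, 96.2, 104.7, 10.0, 3.6), (621.9, 133.3, 105.9, 9.3, 3.5)]
 g [(627.6, 49.8, 103.9, 11.8, 3.3), (625.2, 83.1, 104.4, 11.4, 3.4)]
strips z 0.046
 o [(617.8, 191.7, 105.1, 10.6, 3.4), (615.1, 226.4, 105.6, 9.7, 3.7)]
 b [(620.4, 145.9, 103.9, 13.1, 3.2), (619.0, 176.6, 103.0, 12.7, 3.1)]
 p [(623.1, 95.1, 103.8, 9.9, 3.6), (620.3, 131.8, 104.9, 9.2, 3.5)]
 g [(625.9, 49.1, 103.0, 11.7, 3.3), (623.6, 82.1, 103.5, 11.3, 3.4)]
basket [(497.2, 382.5, 208.6, 160.4, 3.2)]
panel [(490.9, -361.9, 86.8, 86.6, 85.5)]
dot [((442.6, 213), array([ 0.52579842, -0.36540103,  0.055     ]))]
```

```bash
python3 - <<'E'
from h import *
im=cv2.imread('pics/top0.png').astype(float)
# table edge: hue-ish: green minus red
g=cv2.GaussianBlur(im[:,:,1]-im[:,:,2],(0,0),1.5)
xs=[];ys=[]
for x in range(5,636,10):
    c=g[25:85,x-3:x+4].mean(1); d=np.diff(c); i=d.argmax(); 
    if 0<i<len(d)-1:
        o=.5*(d[i-1]-d[i+1])/(d[i-1]-2*d[i]+d[i+1]); xs.append(x);ys.append(25+i+.5+o)
xs=np.array(xs);ys=np.array(ys)
p=np.polyfit(xs,ys,2);r=ys-np.polyval(p,xs);k=abs(r)<1.5;p=np.polyfit(xs[k],ys[k],2);print(p,k.sum()); l=np.polyfit(xs[k],ys[k],1)
print(np.round(ys-np.polyval(l,xs),1))
im=cv2.imread('pics/scene0.png'); crop(im,340,205,430,255,8,'pics/b1.png'); crop(im,235,185,345,250,7,'pics/b2.png')
E
```

```text
[1.86146898e-08 3.04527117e-02 4.29261874e+01] 64
[-0.1 -0.   0.1  0.   0.1  0.1  0.  -0.2  0.  -0.   0.1 -0.1 -0.1 -0.
  0.1  0.1  0.2 -0.   0.1 -0.2  0.  -0.   0.   0.1 -0.  -0.1  0.  -0.
  0.1  0.   0.  -0.1 -0.1 -0.  -0.  -0.   0.1 -0.  -0.1  0.1 -0.1 -0.
  0.   0.1 -0.1 -0.  -0.   0.1 -0.1  0.  -0.   0.  -0.1  0.1  0.   0.1
  0.2 -0.  -0.1 -0.1  0.1 -0.1 -0.1 -0.1]
```

View pics/b1.png

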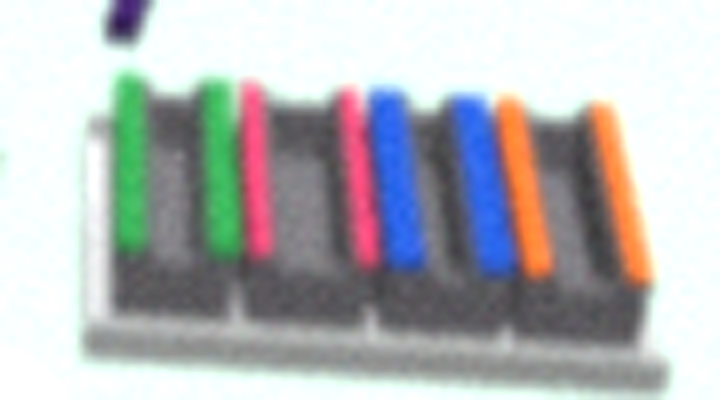

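View pics/b2.png

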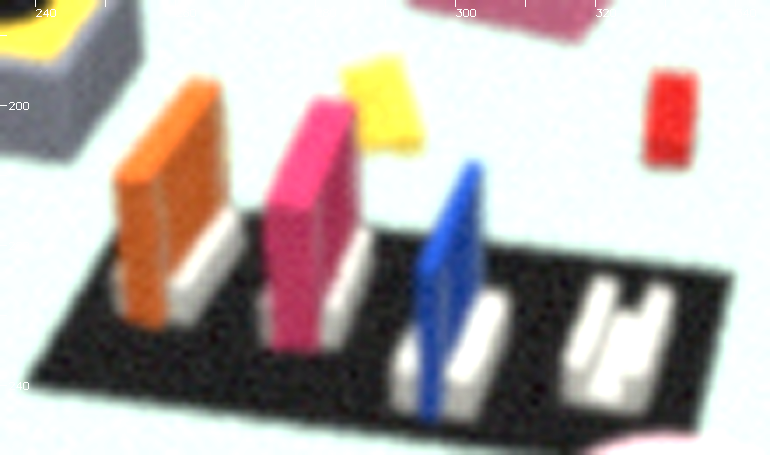

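```bash
python3 - <<'E'
from h import *
from scipy.optimize import least_squares
S=cv2.imread('pics/scene0.png');T=cv2.imread('pics/top0.png')
def cents(im,box,h0,h1,s0,v0,k=1):
    m=seg(im,box,h0,h1,s0,v0)
    n,_,st,ce=cv2.connectedComponentsWithStats(m)
    i=np.argsort(-st[1:,4])[:k]+1
    return sorted([tuple((ce[j]+.5)/8-.5+np.array(box[:2])) for j in i])
def tri(a,b):
    fn=lambda P:np.r_[proj('top',P)[0]-a,proj('scene',P)[0]-b]
    r=least_squares(fn,[.6,0,.04]);return np.round(r.x*1000,1),np.round(r.fun,2)
for nm,h in dict(o=(5,20),b=(105,118),p=(165,179),g=(55,80)).items():
    a=cents(T,(205,145,292,200),*h,110,55,2)
    b=cents(S,(345,205,428,250),*h,110,50,2)[::-1]
    # top: small u = +y ; scene: large u=+y
    for i in range(2): print(nm,np.round(a[i],2),np.round(b[i],2),*tri(a[i],b[i]))
for nm,bt,bs,h in [('red',(305,215,330,255),(320,185,340,212),(0,10)),('isopanel',(412,200,465,255),(215,170,258,205),(22,35))]:
    a=cents(T,bt,*h,110,50)[0];b=cents(S,bs,*h,110,50)[0]; print(nm,a,b,*tri(a,b))
# plate top corner pts
for nm,h,b0,b1 in [('bl',(105,118),(330,132,360,178),(290,205,310,250)),('pk',(165,179),(360,145,382,195),(270,195,290,240)),('or',(5,20),(385,145,408,195),(250,192,270,235))]:
    a=cents(T,b0,*h,110,80)[0];b=cents(S,b1,*h,110,100)[0];print(nm,a,b)
im=S
for u,v in [(300,215),(279,205),(259,205),(257,222),(264,210)]: print(cv2.cvtColor(im,cv2.COLOR_BGR2HSV)[v,u])
E
```

```text
o [213.4  174.16] [417.01 229.2 ] [616.1 227.9  38.6] [-0.16 -0.01 -0.18  0.02]
o [226.75 173.66] [405.21 228.46] [618.2 193.7  38.5] [-0.18 -0.01 -0.2   0.01]
b [232.7  173.39] [399.76 228.14] [619.2 178.1  38.5] [-0.09 -0.   -0.11  0.01]
b [244.62 173.13] [389.31 227.48] [620.7 147.6  38.2] [-0.15 -0.   -0.16  0.01]
p [250.15 172.99] [384.3  227.47] [621.5 133.3  37.1] [-0.09 -0.   -0.1   0.  ]
p [264.51 172.49] [371.59 226.79] [623.8  96.1  36.6] [-0.09  0.   -0.1   0.  ]
g [269.4  171.93] [367.06 226.22] [625.3  83.1  38.2] [ 0.02 -0.    0.02 -0.  ]
g [282.37 171.38] [355.85 225.32] [627.4  49.7  38.9] [-0.11  0.   -0.12 -0.  ]
red (np.float64(316.5649689013389), np.float64(232.93683529579337)) (np.float64(330.29605570069043), np.float64(201.57206335137153)) [469.9 -43.1  10.3] [ 0.01 -0.    0.01  0.  ]
isopanel (np.float64(440.19964678656976), np.float64(227.18584304331938)) (np.float64(235.66737546801238), np.float64(187.19009441640893)) [ 489.8 -361.9   45. ] [ 0.06 -0.01  0.07  0.02]
bl (np.float64(346.3228356031128), np.float64(154.35047827496757)) (np.float64(298.96816757031513), np.float64(215.74070230430362))
pk (np.float64(371.8200213371266), np.float64(169.54572368421051)) (np.float64(278.23934548372307), np.float64(212.21505616689592))
or (np.float64(396.76905546111345), np.float64(172.87103166170846)) (np.float64(258.7861581920904), np.float64(211.98036134651602))
[111 214 118]
[171 183 160]
[ 11 214 157]
[ 11 172 101]
[ 10 206 104]
```

Emit:
{"op": "carry_out", "data": {
  "moves": [
    [[28.6, 25.5, 0], -8.3],
    [[28.6, 25.5, 0], -8.3],
    [[28.6, 25.5, 0], -8.3],
    [[28.6, 25.5, 0], -8.3],
    [[28.6, 25.5, 0], -8.3],
    [[28.6, 25.5, 0], -8.3],
    [[28.6, 25.5, 0], -8.3],
    [[28.6, 25.5, 0], -8.3],
    [[28.6, 25.5, 0], -8.3],
    [[28.6, 25.5, 0], -8.3]
  ],
  "gripper": -1
}}

```text
time_s: 1.35
tcp_pos: [0.4921, -0.3606, 0.2309]
ee_rot: [0.0, 0.844, -0.536, -0.0]
contact_force: [-0.2, -0.6, 0.0]
finger_gap: 0.998
```

Emit:
{"op": "carry_out", "data": {
  "moves": [
    [[0, 0, -30], 0],
    [[0, 0, -30], 0],
    [[0, 0, -30], 0],
    [[0, 0, -25], 0],
    [[0, 0, -20], 0],
    [[0, 0, -15], 0],
    [[0, 0, -8], 0],
    [[0, 0, 0], 0]
  ]
}}

```text
time_s: 2.35
tcp_pos: [0.4915, -0.3617, 0.073]
ee_rot: [0.0, 0.845, -0.534, -0.0]
contact_force: [-0.8, -0.3, 0.6]
finger_gap: 0.995
```

```bash
python3 - <<'E'
from h import *
snap('scene',190,130,290,215,8,fn='pics/c1.png'); snap('top',400,190,480,260,8,fn='pics/c2.png')
E
```

```text
(no output)
```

View pics/c1.png

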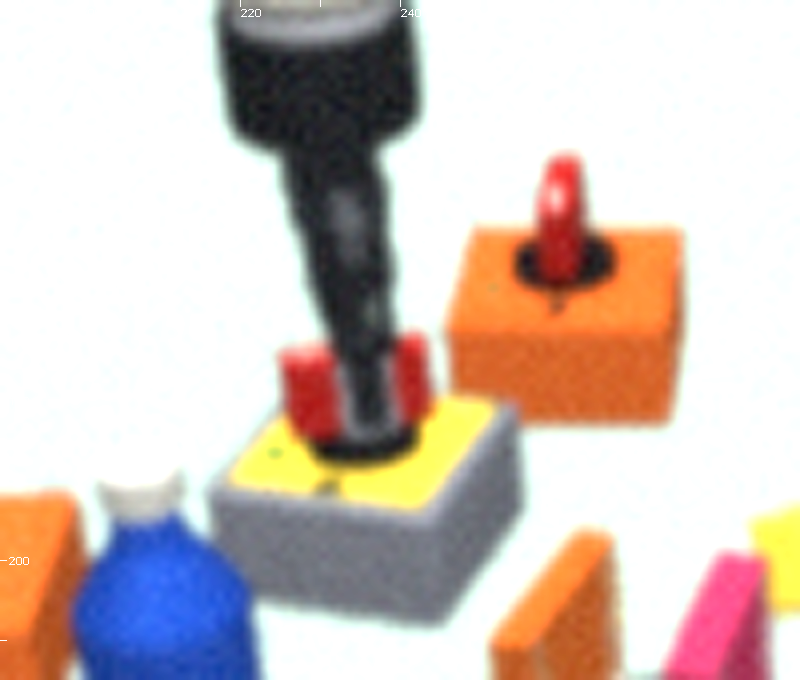

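View pics/c2.png

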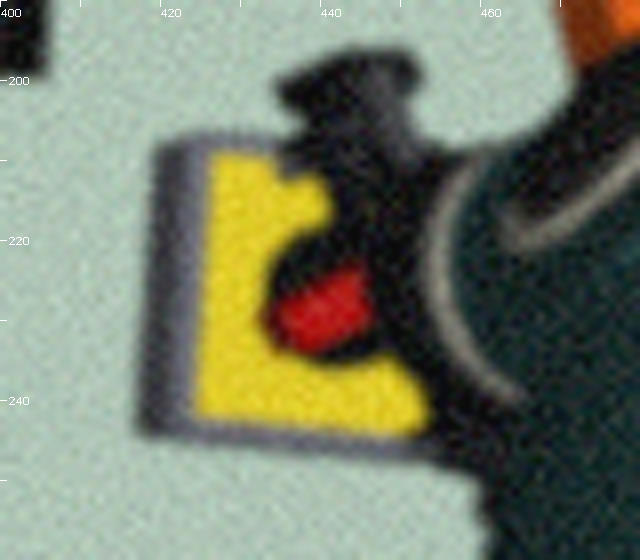

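The fingers straddle the red bar (top view around 443,226). Close, then see where it lies.

Emit:
{"op": "carry_out", "data": {
  "moves": [
    [[0, 0, 0], 0],
    [[0, 0, 0], 0],
    [[0, 0, 0], 0],
    [[0, 0, 0], 0],
    [[0, 0, 0], 0],
    [[0, 0, 0], 0]
  ],
  "gripper": 1
}}

```text
time_s: 3.2
tcp_pos: [0.4931, -0.3612, 0.0738]
ee_rot: [-0.001, 0.846, -0.534, 0.001]
contact_force: [5.0, 2.3, 1.4]
finger_gap: 0.176
```

Emit:
{"op": "carry_out", "data": {
  "moves": [
    [[1.5, 0.7, 0], 6],
    [[0, 0, 0], 8],
    [[0, 0, 0], 8],
    [[0, 0, 0], 8],
    [[0, 0, 0], 8],
    [[0, 0, 0], 8],
    [[0, 0, 0], 8],
    [[0, 0, 0], 7],
    [[0, 0, 0], 0],
    [[0, 0, 0], 0]
  ]
}}

```text
time_s: 4.45
tcp_pos: [0.4929, -0.3616, 0.0738]
ee_rot: [0.0, 0.999, -0.033, 0.0]
contact_force: [0.2, 0.3, 5.1]
finger_gap: 0.175
```

```bash
python3 - <<'E'
from h import *
s=bot.sense(); print(s['wrist_torque'],s['contact_force'],s['joint_pos'])
E
```

```text
[-0.00346351 -0.17897264 -0.57321381] [0.16555174 0.33942744 5.09633916] [ 0.6861017   0.60463538 -0.14387888  1.79953015  0.12110067  0.74531781
 -1.15851802]
```

Emit:
{"op": "carry_out", "data": {
  "moves": [
    [[0, 0, 0], 0],
    [[0, 0, 0], 0],
    [[0, 0, 0], 0],
    [[0, 0, 0], 0],
    [[0, 0, 0], 0],
    [[0, 0, 25], 0],
    [[0, 0, 35], 0],
    [[0, 0, 40], 0],
    [[0, 0, 30], 0]
  ],
  "gripper": -1
}}

```text
time_s: 5.58
tcp_pos: [0.4934, -0.3612, 0.2052]
ee_rot: [0.0, 1.0, -0.031, 0.001]
contact_force: [0.9, -0.0, -0.9]
finger_gap: 1.002
```

Emit:
{"op": "carry_out", "data": {
  "moves": [
    [[20, 20, 0], 0],
    [[20, 20, 0], 0],
    [[25, 20, 0], 0],
    [[25, 20, 0], 0],
    [[25, 20, 0], 0],
    [[10, 20, 0], 0]
  ]
}}

```text
time_s: 6.32
tcp_pos: [0.6189, -0.2397, 0.203]
ee_rot: [-0.0, 1.0, -0.031, -0.0]
contact_force: [-0.2, -0.9, -0.4]
finger_gap: 1.0
```

```bash
python3 - <<'E'
from h import *
im=vision.camera('top');cv2.imwrite('pics/t1.png',im)
crop(im,400,190,480,260,8,'pics/d1.png')
crop(im,300,100,460,260,4,'pics/d2.png')
crop(vision.camera('scene'),180,60,340,250,4,'pics/d3.png')
print(rects(im,(425,205,470,245),0,12,120,65,.101))
E
```

```text
[]
```

View pics/d1.png

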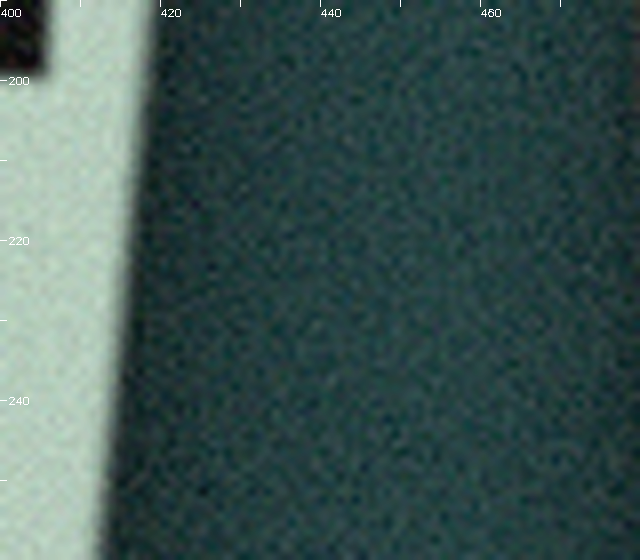

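View pics/d2.png

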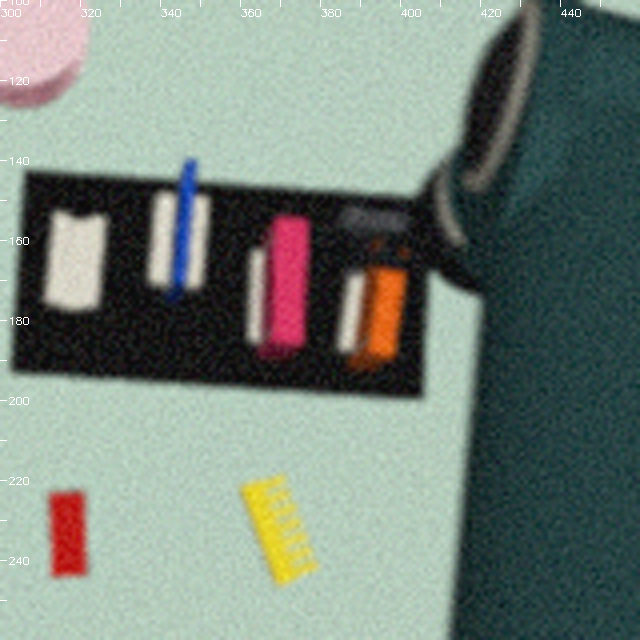

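View pics/d3.png

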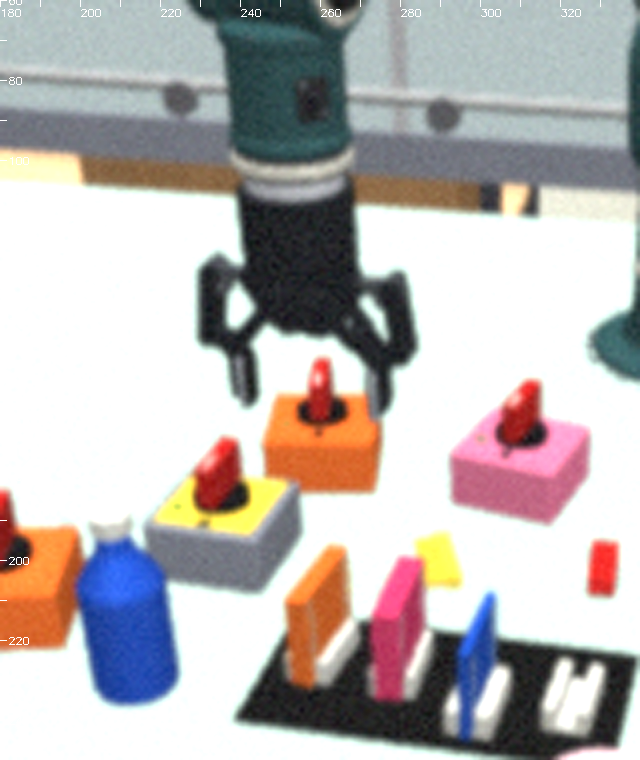

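Emit:
{"op": "carry_out", "data": {
  "moves": [
    [[10, 32, 0], -1],
    [[10, 32, 0], 0],
    [[15, 32, 0], 0],
    [[12, 32, 0], 0],
    [[0, 0, 0], 0]
  ]
}}

```text
time_s: 7.05
tcp_pos: [0.665, -0.1102, 0.2034]
ee_rot: [-0.001, 0.999, -0.038, -0.0]
contact_force: [0.1, 0.2, 0.0]
finger_gap: 0.998
```

```bash
python3 - <<'E'
from h import *
im=vision.camera('top');cv2.imwrite('pics/t2.png',im)
crop(im,400,190,480,260,8,'pics/d4.png')
crop(im,300,100,460,260,4,'pics/d5.png')
print(rects(im,(425,205,470,245),0,12,120,65,.101))
E
```

```text
[(490.3, -360.5, 57.7, 17.7, -4.1)]
```

View pics/d4.png

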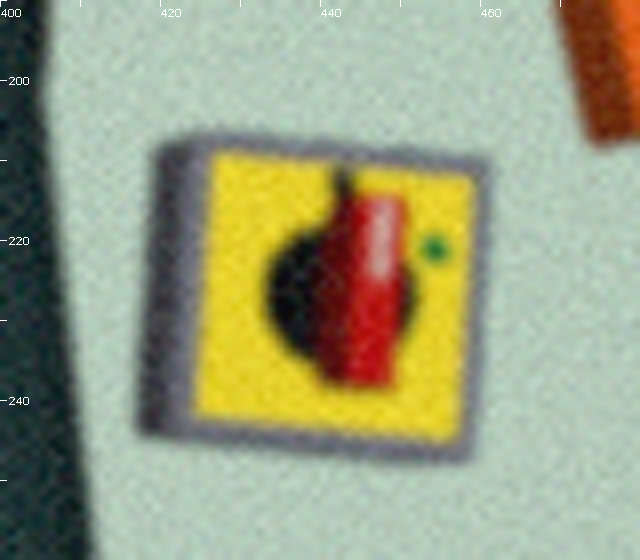

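View pics/d5.png

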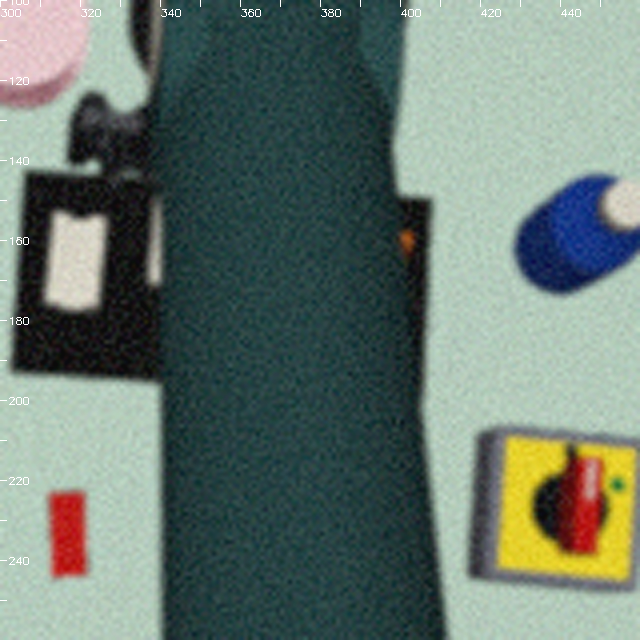

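Emit:
{"op": "carry_out", "data": {
  "moves": [
    [[3, -2, 0], 0],
    [[0, 0, 0], 0],
    [[0, 0, -20], 0],
    [[0, 0, -25], 0],
    [[0, 0, -15], 0]
  ],
  "gripper": 0.1
}}

```text
time_s: 7.72
tcp_pos: [0.6666, -0.1152, 0.1405]
ee_rot: [-0.0, 0.999, -0.04, -0.002]
contact_force: [0.1, 0.7, 0.3]
finger_gap: 0.449
```

```bash
python3 - <<'E'
from h import *
crop(vision.camera('scene'),250,120,350,250,6,'pics/e1.png')
E
```

```text
(no output)
```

View pics/e1.png

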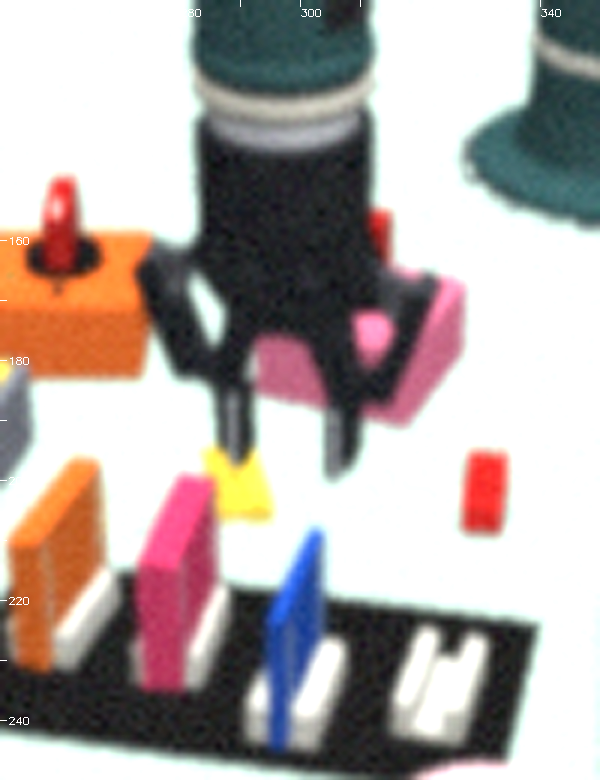

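Emit:
{"op": "carry_out", "data": {
  "moves": [
    [[0, 2, -20], 0],
    [[0, 0, -25], 0],
    [[0, 0, -20], 0],
    [[0, 0, -15], 0],
    [[0, 0, -14], 0],
    [[0, 0, 0], 0]
  ]
}}

```text
time_s: 8.52
tcp_pos: [0.6674, -0.1129, 0.048]
ee_rot: [-0.0, 0.999, -0.04, -0.001]
contact_force: [0.3, -0.1, 0.2]
finger_gap: 0.45
```

Emit:
{"op": "carry_out", "data": {
  "moves": [
    [[0, 0, 0], 0],
    [[0, 0, 0], 0],
    [[0, 0, 0], 0],
    [[0, 0, 0], 0]
  ],
  "gripper": 1
}}

```text
time_s: 9.02
tcp_pos: [0.6688, -0.1131, 0.0503]
ee_rot: [0.0, 0.999, -0.04, 0.001]
contact_force: [0.3, -0.1, 4.9]
finger_gap: 0.082
```

```bash
python3 - <<'E'
from h import *
crop(vision.camera('scene'),250,120,350,250,6,'pics/e2.png')
E
```

```text
(no output)
```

View pics/e2.png

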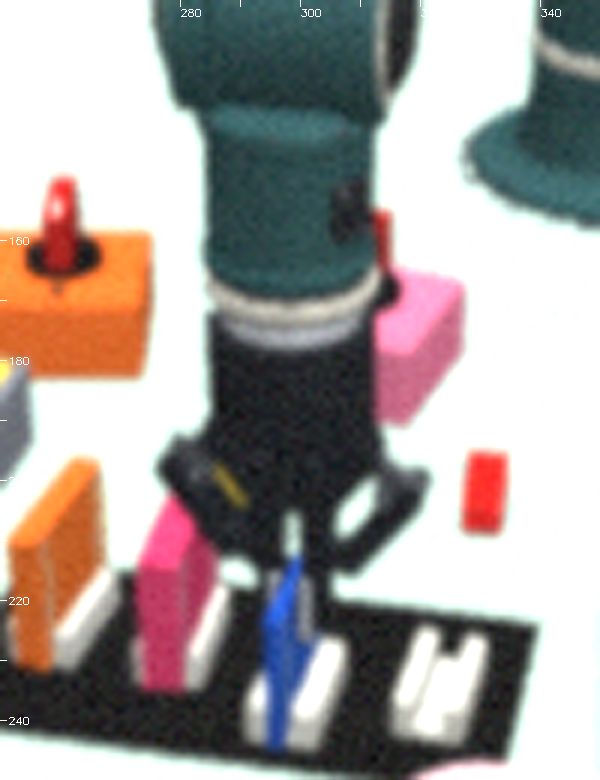

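Emit:
{"op": "carry_out", "data": {
  "moves": [
    [[0, 0, 10], 0],
    [[0, 0, 20], 0],
    [[0, 0, 30], 0],
    [[0, 0, 40], 0],
    [[0, 0, 20], 0]
  ]
}}

```text
time_s: 9.7
tcp_pos: [0.6693, -0.113, 0.1729]
ee_rot: [0.0, 0.999, -0.04, 0.002]
contact_force: [0.4, 0.0, -1.3]
finger_gap: 0.086
```

Emit:
{"op": "carry_out", "data": {
  "moves": [
    [[-4, 20, 0], 0.9],
    [[-5, 30, 0], 1],
    [[-5, 35, 0], 1],
    [[-5, 35, 0], 1],
    [[-5, 35, 0], 1],
    [[-5, 35, 0], 1],
    [[-5, 30, 0], 1],
    [[-5, 25, 0], 1],
    [[-5, 20, 0], 0],
    [[-2, 10, 0], 0]
  ]
}}

```text
time_s: 10.95
tcp_pos: [0.6212, 0.1638, 0.1689]
ee_rot: [-0.0, 1.0, 0.03, -0.0]
contact_force: [1.4, -0.6, -0.4]
finger_gap: 0.082
```

Emit:
{"op": "carry_out", "data": {
  "moves": [
    [[0, 0, 0], 0],
    [[0, 0, -20], 0],
    [[0, 0, -20], 0],
    [[0, 0, 0], 0],
    [[0, 0, 0], 0]
  ]
}}

```text
time_s: 11.58
tcp_pos: [0.6221, 0.1618, 0.129]
ee_rot: [0.0, 1.0, 0.029, -0.0]
contact_force: [-0.1, 0.0, -1.7]
finger_gap: 0.081
```

```bash
python3 - <<'E'
from h import *
im=vision.camera('scene');cv2.imwrite('pics/s3.png',im)
crop(im,330,140,440,260,6,'pics/f1.png')
crop(vision.camera('top'),190,130,310,220,6,'pics/f2.png')
print(bot.sense()['tcp_pos'])
E
```

```text
[0.6225483  0.16215077 0.12984997]
```

View pics/f1.png

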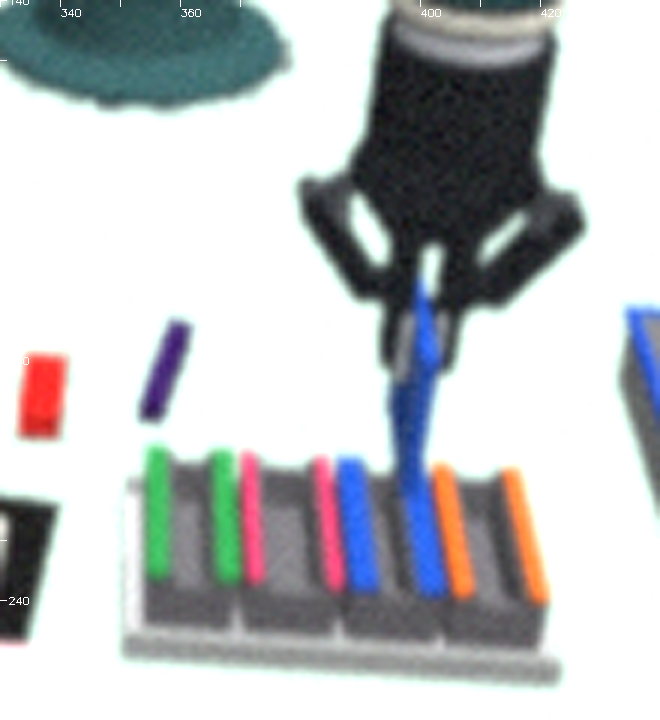

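View pics/f2.png

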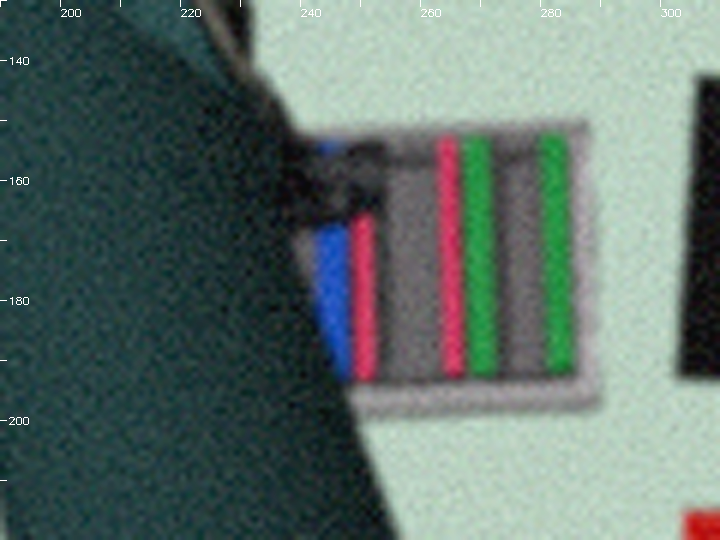

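```bash
cat >> h.py <<'E'
def boxpts(c,L,W,z0,z1,yaw):
    a=np.radians(yaw);ux=np.array([np.cos(a),np.sin(a)]);uy=np.array([-ux[1],ux[0]])
    return np.array([[*(np.array(c)+sx*L/2*ux+sy*W/2*uy),z] for z in(z0,z1) for sx in(-1,1) for sy in(-1,1)])
def overlay(im,x0,y0,x1,y1,s,fn,polys):
    c=cv2.convertScaleAbs(cv2.resize(im[y0:y1,x0:x1],None,fx=s,fy=s,interpolation=cv2.INTER_CUBIC),alpha=1.5,beta=10)
    for n,P,col in polys:
        p=(proj(n,P)+.5-[x0,y0])*s
        E=[(0,1),(1,3),(3,2),(2,0),(4,5),(5,7),(7,6),(6,4),(0,4),(1,5),(2,6),(3,7)] if len(P)==8 else [(i,(i+1)%len(P)) for i in range(len(P))]
        for i,j in E: cv2.line(c,tuple(int(v) for v in p[i]),tuple(int(v) for v in p[j]),col,1,cv2.LINE_AA)
    cv2.imwrite(fn,c)
E
python3 - <<'E'
from h import *
im=cv2.imread('pics/s3.png')
zt=.1298+.034
overlay(im,345,175,430,255,9,'pics/f3.png',[('scene',boxpts((.6225,.162),.08,.008,zt-.076,zt,3.3),(0,255,255)),('scene',boxpts((.6225,.162),.104,.044,.008,.044,3.3),(255,255,255))])
E
```

```text
(no output)
```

View pics/f3.png

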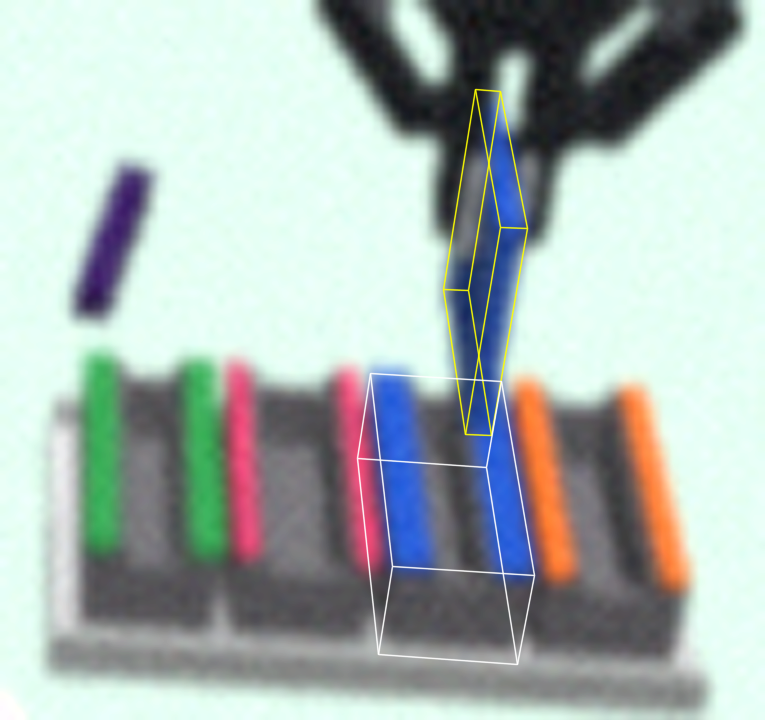

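Emit:
{"op": "carry_out", "data": {
  "moves": [
    [[0, 0, -15], 0],
    [[0, 0, -15], 0],
    [[0, 0, -8], 0],
    [[0, 0, -5], 0],
    [[0, 0, -5], 0],
    [[0, 0, -4], 0],
    [[0, 0, 0], 0]
  ]
}}

```text
time_s: 12.55
tcp_pos: [0.6219, 0.162, 0.0771]
ee_rot: [0.0, 1.0, 0.029, -0.0]
contact_force: [0.0, 0.0, -1.0]
finger_gap: 0.083
```

```bash
python3 - <<'E'
from h import *
im=vision.camera('scene');cv2.imwrite('pics/s4.png',im)
crop(im,345,175,430,255,9,'pics/f4.png')
print(bot.sense()['tcp_pos'])
E
```

```text
[0.62212718 0.16204154 0.07738063]
```

View pics/f4.png

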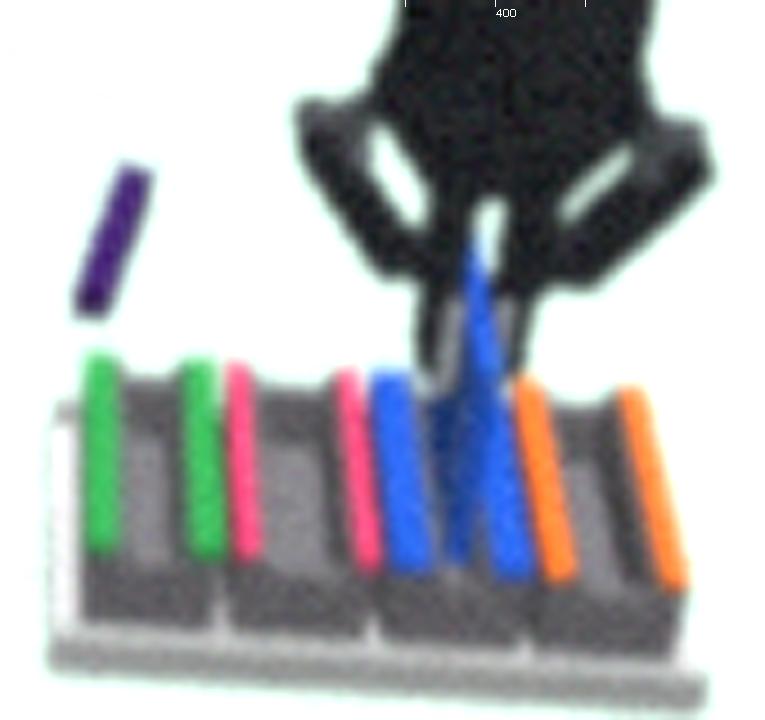

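Emit:
{"op": "carry_out", "data": {
  "moves": [
    [[0, 0, -4], 0],
    [[0, 0, -4], 0],
    [[0, 0, -4], 0],
    [[0, 0, 0], 0]
  ]
}}

```text
time_s: 13.1
tcp_pos: [0.6217, 0.162, 0.0647]
ee_rot: [0.0, 1.0, 0.029, -0.0]
contact_force: [-0.6, -0.5, -1.4]
finger_gap: 0.084
```

Emit:
{"op": "carry_out", "data": {
  "moves": [
    [[0, 0, -3], 0],
    [[0, 0, -3], 0],
    [[0, 0, -2], 0],
    [[0, 0, 0], 0]
  ]
}}

```text
time_s: 13.6
tcp_pos: [0.6219, 0.162, 0.0571]
ee_rot: [0.0, 1.0, 0.029, -0.0]
contact_force: [-0.8, 0.3, -1.3]
finger_gap: 0.082
```

Emit:
{"op": "carry_out", "data": {
  "moves": [
    [[0, 0, -2], 0],
    [[0, 0, -2], 0],
    [[0, 0, -2], 0],
    [[0, 0, 0], 0]
  ]
}}

```text
time_s: 14.1
tcp_pos: [0.6223, 0.1623, 0.0562]
ee_rot: [0.001, 1.0, 0.029, 0.0]
contact_force: [-12.1, -3.8, 29.3]
finger_gap: 0.081
```

```bash
python3 - <<'E'
from h import *
im=vision.camera('scene');cv2.imwrite('pics/s5.png',im)
crop(im,345,175,430,255,9,'pics/f5.png')
s=bot.sense();print(s['tcp_pos'],s['contact_force'])
E
```

```text
[0.62231641 0.16230818 0.05619337] [-11.94370508  -3.78386162  28.78818055]
```

View pics/f5.png

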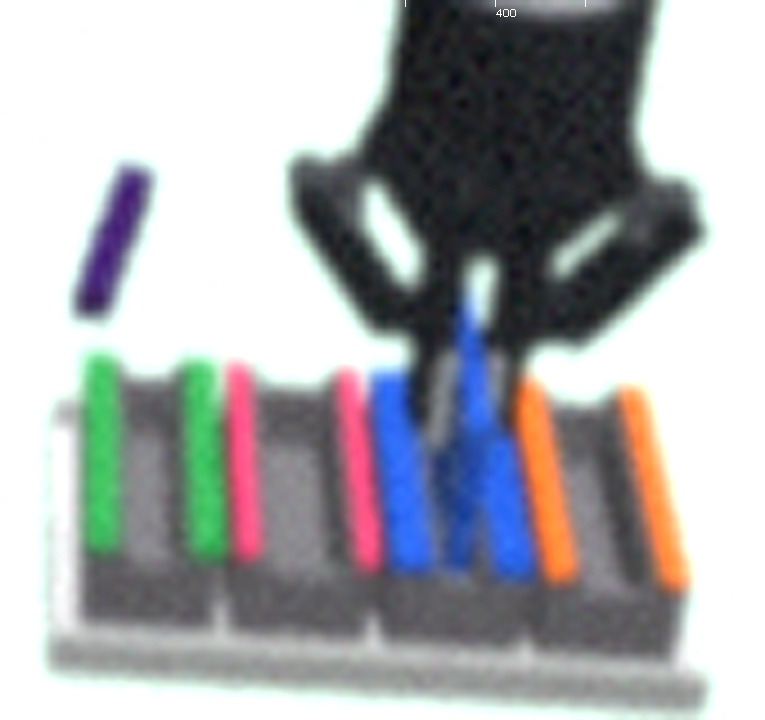

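Emit:
{"op": "carry_out", "data": {
  "moves": [
    [[0, 0, 4], 0],
    [[0, 0, 0], 0]
  ]
}}

```text
time_s: 14.4
tcp_pos: [0.6227, 0.1622, 0.0563]
ee_rot: [-0.0, 1.0, 0.029, 0.001]
contact_force: [-2.1, -0.0, 6.3]
finger_gap: 0.084
```

Emit:
{"op": "carry_out", "data": {
  "moves": [
    [[0, 0, 0], 0],
    [[0, 0, 0], 0],
    [[0, 0, 0], 0],
    [[0, 0, 0], 0]
  ],
  "gripper": 0.3
}}

```text
time_s: 14.9
tcp_pos: [0.6219, 0.162, 0.055]
ee_rot: [0.0, 1.0, 0.029, -0.0]
contact_force: [-0.5, -1.1, -0.6]
finger_gap: 0.352
```

Emit:
{"op": "carry_out", "data": {
  "moves": [
    [[0, 0, 10], 0],
    [[0, 0, 20], 0],
    [[0, 0, 30], 0],
    [[0, 0, 40], 0],
    [[0, 0, 30], 0]
  ]
}}

```text
time_s: 15.52
tcp_pos: [0.6228, 0.1624, 0.1891]
ee_rot: [-0.0, 1.0, 0.029, 0.002]
contact_force: [-0.0, -0.2, 0.6]
finger_gap: 0.349
```

```bash
python3 - <<'E'
from h import *
im=vision.camera('scene');cv2.imwrite('pics/s6.png',im)
overlay(im,345,175,430,255,9,'pics/f6.png',[('scene',boxpts((.6225,.162),.08,.008,.014,.09,3.3),(0,255,255))])
print(bot.sense()['tcp_pos'])
E
```

```text
[0.62485568 0.1631525  0.19327725]
```

View pics/f6.png

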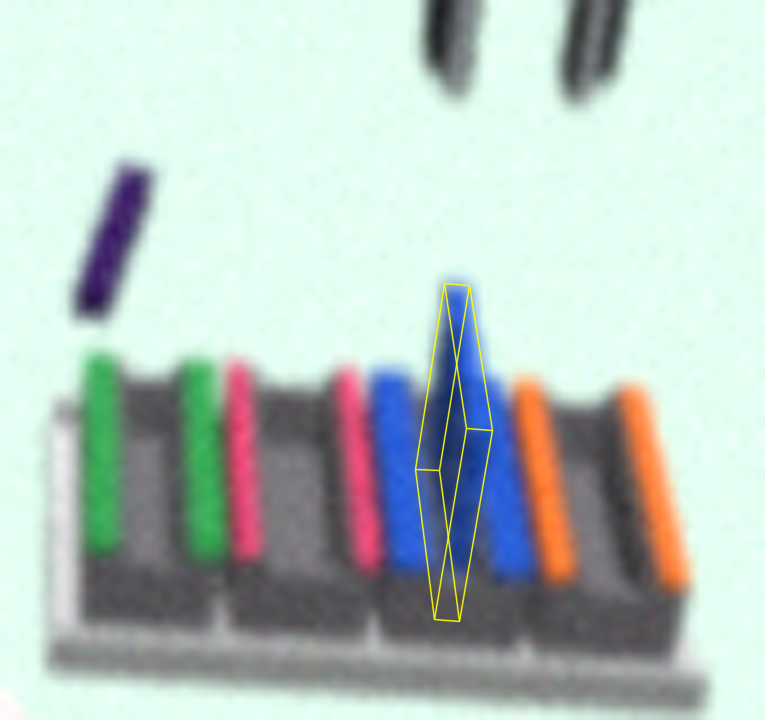

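```bash
python3 - <<'E'
from h import *
im=vision.camera('top');cv2.imwrite('pics/t3.png',im)
def top(c,w,yaw): return boxpts(c,.08,w,.006,.082,yaw)[[4,5,7,6]]
for k,(yp,yo) in enumerate([(-1,-8.3),(-3,-7)]):
  overlay(im,355,140,410,205,11,f'pics/g{k}.png',[('top',top((.6292,-.1789),.02,yp),(0,255,255)),('top',top((.6229,-.2418),.016,yo),(255,255,0))])
E
```

```text
(no output)
```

View pics/g0.png

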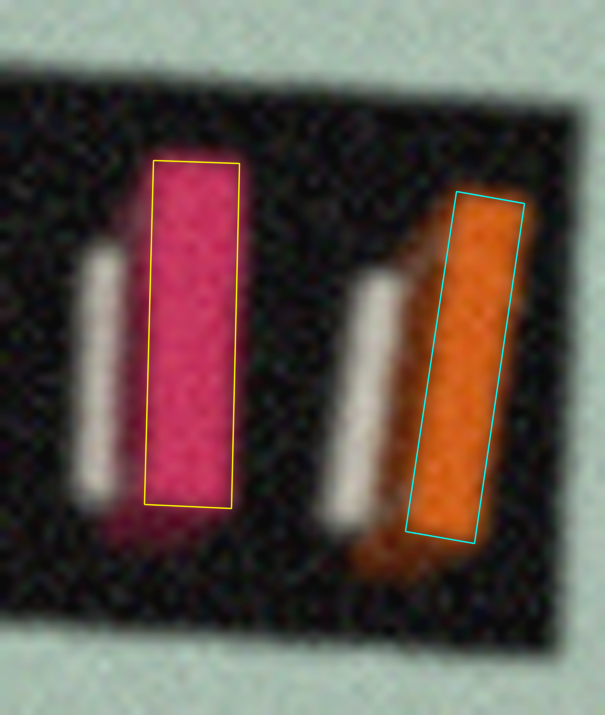

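View pics/g1.png

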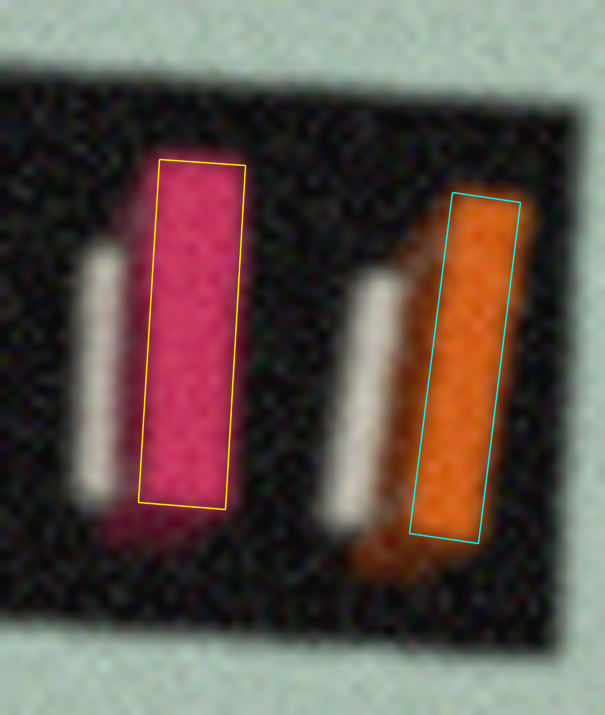

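Emit:
{"op": "carry_out", "data": {
  "moves": [
    [[1, -20, 0], -0.5],
    [[1, -35, 0], -0.5],
    [[1, -40, 0], -0.5],
    [[1, -45, 0], -0.5],
    [[1, -45, 0], -0.5],
    [[1, -45, 0], -0.5],
    [[1, -40, 0], -0.5],
    [[1, -35, 0], -0.5],
    [[0, -22, 0], -0.3],
    [[0, -15, 0], 0]
  ],
  "gripper": -0.05
}}

```text
time_s: 16.88
tcp_pos: [0.6293, -0.1815, 0.1846]
ee_rot: [-0.0, 1.0, -0.009, -0.001]
contact_force: [0.0, 0.3, -0.0]
finger_gap: 0.523
```

Emit:
{"op": "carry_out", "data": {
  "moves": [
    [[0, 0, 0], 0],
    [[0, 0, -30], 0],
    [[0, 0, -30], 0],
    [[0, 0, 0], 0]
  ]
}}

```text
time_s: 17.38
tcp_pos: [0.6285, -0.1775, 0.1229]
ee_rot: [-0.001, 1.0, -0.007, -0.003]
contact_force: [0.6, 0.9, -0.3]
finger_gap: 0.528
```

Emit:
{"op": "carry_out", "data": {
  "moves": [
    [[2, -1, -20], 0],
    [[0, 0, -20], 0],
    [[0, 0, -15], 0],
    [[0, 0, -12], 0],
    [[0, 0, -8], 0],
    [[0, 0, 0], 0]
  ]
}}

```text
time_s: 18.12
tcp_pos: [0.6317, -0.1809, 0.0497]
ee_rot: [-0.0, 1.0, -0.008, -0.0]
contact_force: [-0.2, -0.7, 0.4]
finger_gap: 0.524
```

Emit:
{"op": "carry_out", "data": {
  "moves": [
    [[0, 0, 0], 0],
    [[0, 0, 0], 0],
    [[0, 0, 0], 0],
    [[0, 0, 0], 0]
  ],
  "gripper": 1
}}

```text
time_s: 18.62
tcp_pos: [0.6326, -0.1805, 0.051]
ee_rot: [-0.0, 1.0, -0.008, 0.001]
contact_force: [0.6, 1.8, 4.0]
finger_gap: 0.225
```

```bash
python3 - <<'E'
from h import *
crop(vision.camera('scene'),240,140,340,250,6,'pics/h1.png')
s=bot.sense();print(s['tcp_pos'],s['contact_force'])
E
```

```text
[ 0.63256949 -0.18041712  0.05092813] [-1.27510397  2.07751669  3.74812569]
```

View pics/h1.png

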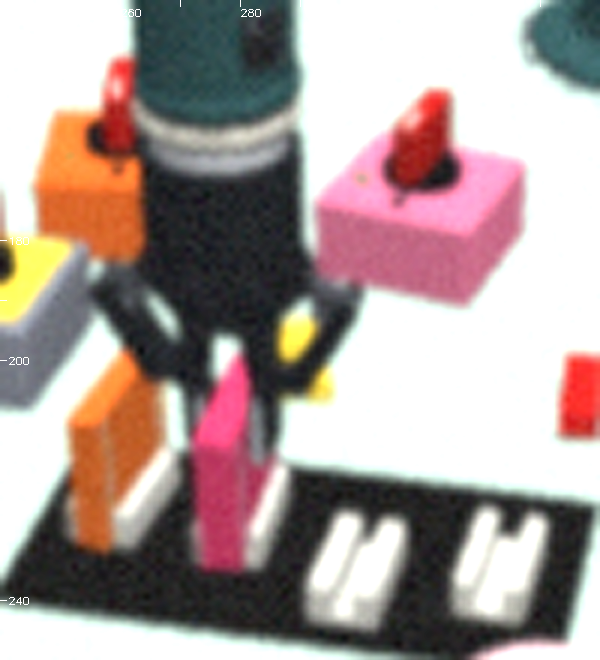

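Emit:
{"op": "carry_out", "data": {
  "moves": [
    [[0, 0, 10], 0],
    [[0, 0, 20], 0],
    [[0, 0, 30], 0],
    [[0, 0, 40], 0],
    [[0, 0, 20], 0]
  ]
}}

```text
time_s: 19.3
tcp_pos: [0.6332, -0.182, 0.174]
ee_rot: [0.001, 1.0, -0.009, 0.002]
contact_force: [0.2, 0.5, -1.5]
finger_gap: 0.223
```

Emit:
{"op": "carry_out", "data": {
  "moves": [
    [[0, 20, 0], 0.5],
    [[-1, 30, 0], 0.5],
    [[-1, 37, 0], 0.5],
    [[-1, 40, 0], 0.5],
    [[-1, 40, 0], 0.5],
    [[-1, 38, 0], 0.5],
    [[-1, 35, 0], 0.5],
    [[-1, 28, 0], 0.5],
    [[-1, 18, 0], 0.3],
    [[0, 9, 0], 0]
  ]
}}

```text
time_s: 20.55
tcp_pos: [0.6231, 0.1155, 0.1693]
ee_rot: [0.0, 1.0, 0.03, -0.001]
contact_force: [0.6, -0.3, -1.5]
finger_gap: 0.226
```

Emit:
{"op": "carry_out", "data": {
  "moves": [
    [[0, 0, 0], 0],
    [[0, 0, -20], 0],
    [[0, 0, -20], 0],
    [[0, 0, -15], 0],
    [[0, 0, 0], 0],
    [[0, 0, 0], 0]
  ]
}}

```text
time_s: 21.3
tcp_pos: [0.6244, 0.1141, 0.1155]
ee_rot: [-0.0, 1.0, 0.029, 0.0]
contact_force: [-0.1, -0.3, -1.5]
finger_gap: 0.225
```

```bash
python3 - <<'E'
from h import *
im=vision.camera('scene');cv2.imwrite('pics/s7.png',im)
p=bot.sense()['tcp_pos'];print(p)
zt=p[2]+.033
overlay(im,345,165,430,245,9,'pics/f7.png',[('scene',boxpts(p[:2],.08,.02,zt-.076,zt,3.3),(0,255,255)),('scene',boxpts((.6242,.1143),.104,.044,.008,.044,3.3),(255,255,255))])
E
```

```text
[0.62457402 0.11423083 0.11587952]
```

View pics/f7.png

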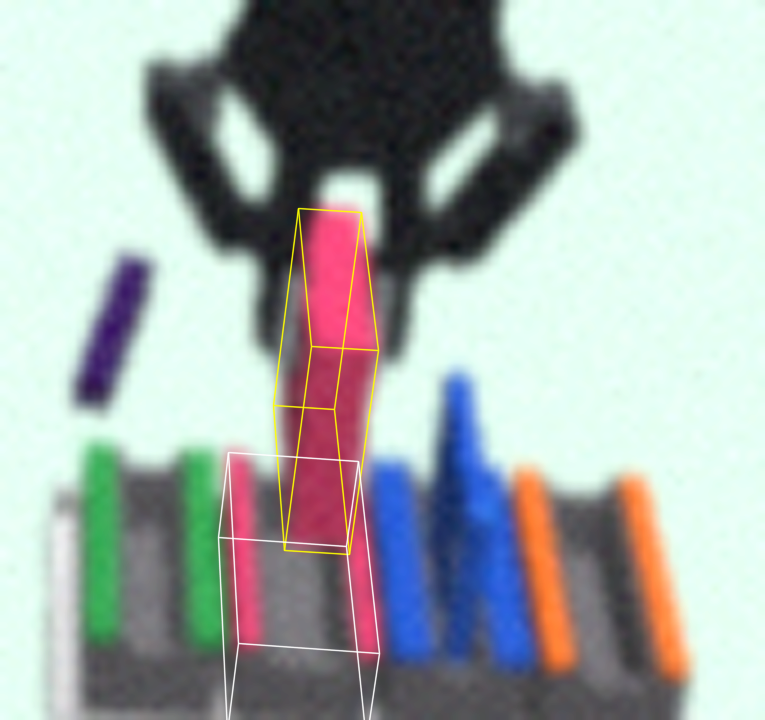

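Emit:
{"op": "carry_out", "data": {
  "moves": [
    [[0, 0, -12], 0],
    [[0, 0, -10], 0],
    [[0, 0, -8], 0],
    [[0, 0, -5], 0],
    [[0, 0, -4], 0],
    [[0, 0, -4], 0],
    [[0, 0, 0], 0]
  ]
}}

```text
time_s: 22.22
tcp_pos: [0.6238, 0.114, 0.072]
ee_rot: [0.0, 1.0, 0.029, -0.0]
contact_force: [-0.2, -0.1, -1.4]
finger_gap: 0.227
```

Emit:
{"op": "carry_out", "data": {
  "moves": [
    [[0, 0, -3], 0],
    [[0, 0, -3], 0],
    [[0, 0, -3], 0],
    [[0, 0, 0], 0]
  ]
}}

```text
time_s: 22.72
tcp_pos: [0.6238, 0.114, 0.0629]
ee_rot: [0.0, 1.0, 0.029, -0.0]
contact_force: [-0.6, 0.3, -1.9]
finger_gap: 0.224
```

Emit:
{"op": "carry_out", "data": {
  "moves": [
    [[0, 0, -2], 0],
    [[0, 0, -2], 0],
    [[0, 0, -2], 0],
    [[0, 0, 0], 0]
  ]
}}

```text
time_s: 23.22
tcp_pos: [0.624, 0.114, 0.0571]
ee_rot: [0.0, 1.0, 0.029, -0.0]
contact_force: [0.5, -0.4, -2.6]
finger_gap: 0.227
```

Emit:
{"op": "carry_out", "data": {
  "moves": [
    [[0, 0, -1], 0],
    [[0, 0, -1], 0],
    [[0, 0, -1], 0],
    [[0, 0, 0], 0]
  ]
}}

```text
time_s: 23.72
tcp_pos: [0.6243, 0.1143, 0.0567]
ee_rot: [0.0, 1.0, 0.029, 0.0]
contact_force: [-6.1, -1.5, 14.2]
finger_gap: 0.223
```

Emit:
{"op": "carry_out", "data": {
  "moves": [
    [[0, 0, 2], 0],
    [[0, 0, 0], 0]
  ]
}}

```text
time_s: 23.98
tcp_pos: [0.6243, 0.1144, 0.0567]
ee_rot: [-0.0, 1.0, 0.029, 0.0]
contact_force: [-1.1, 0.2, 3.7]
finger_gap: 0.227
```

Emit:
{"op": "carry_out", "data": {
  "moves": [
    [[0, 0, 0], 0],
    [[0, 0, 0], 0],
    [[0, 0, 0], 0],
    [[0, 0, 0], 0]
  ],
  "gripper": 0.15
}}

```text
time_s: 24.48
tcp_pos: [0.624, 0.114, 0.0562]
ee_rot: [0.0, 1.0, 0.029, -0.0]
contact_force: [0.0, -0.7, 0.7]
finger_gap: 0.421
```

Emit:
{"op": "carry_out", "data": {
  "moves": [
    [[0, 0, 10], 0],
    [[0, 0, 20], 0],
    [[0, 0, 30], 0],
    [[0, 0, 40], 0],
    [[0, 0, 30], 0]
  ]
}}

```text
time_s: 25.1
tcp_pos: [0.6248, 0.1144, 0.19]
ee_rot: [-0.0, 1.0, 0.029, 0.002]
contact_force: [-0.6, 0.4, -1.0]
finger_gap: 0.426
```

```bash
python3 - <<'E'
from h import *
im=vision.camera('scene');cv2.imwrite('pics/s8.png',im)
overlay(im,345,165,430,245,9,'pics/f8.png',[('scene',boxpts((.624,.114),.08,.020,.014,.09,3.3),(0,255,255))])
print(bot.sense()['tcp_pos'])
E
```

```text
[0.62690211 0.11491924 0.19417369]
```

View pics/f8.png

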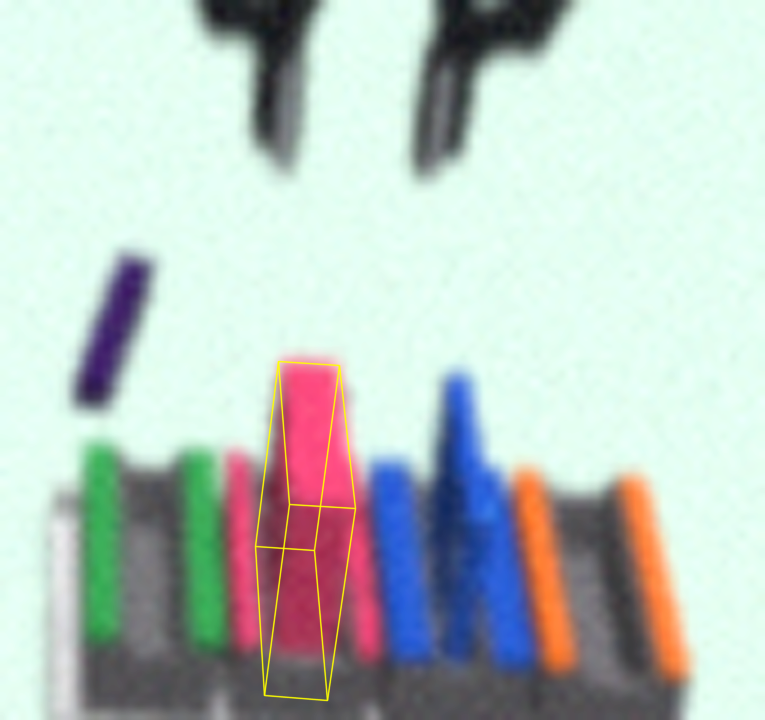

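Emit:
{"op": "carry_out", "data": {
  "moves": [
    [[0, -20, 0], -1],
    [[0, -35, 0], -1.3],
    [[0, -42, 0], -1.3],
    [[0.5, -48, 0], -1.3],
    [[0.5, -48, 0], -1.3],
    [[0.5, -48, 0], -1.3],
    [[0, -42, 0], -1.3],
    [[0, -38, 0], -1.3],
    [[0, -24, 0], -1.2],
    [[0, -12, 0], 0]
  ],
  "gripper": 0
}}

```text
time_s: 26.4
tcp_pos: [0.6246, -0.2448, 0.1857]
ee_rot: [0.0, 0.998, -0.071, -0.001]
contact_force: [0.2, 0.2, -0.9]
finger_gap: 0.506
```

Emit:
{"op": "carry_out", "data": {
  "moves": [
    [[0, 0, 0], 0],
    [[0, 0, -30], 0],
    [[0, 0, -30], 0],
    [[0, 0, 0], 0],
    [[0, 0, 0], 0]
  ]
}}

```text
time_s: 27.02
tcp_pos: [0.6266, -0.2418, 0.1275]
ee_rot: [-0.0, 0.998, -0.069, 0.001]
contact_force: [0.9, -0.6, 0.6]
finger_gap: 0.499
```

Emit:
{"op": "carry_out", "data": {
  "moves": [
    [[0, -1, -20], 0],
    [[0, 0, -20], 0],
    [[0, 0, -15], 0],
    [[0, 0, -13], 0],
    [[0, 0, -8], 0],
    [[0, 0, 0], 0]
  ]
}}

```text
time_s: 27.78
tcp_pos: [0.6252, -0.2438, 0.0496]
ee_rot: [-0.0, 0.998, -0.069, -0.001]
contact_force: [-0.7, 0.2, -0.6]
finger_gap: 0.497
```

Emit:
{"op": "carry_out", "data": {
  "moves": [
    [[0, 0, 0], 0],
    [[0, 0, 0], 0],
    [[0, 0, 0], 0],
    [[0, 0, 0], 0]
  ],
  "gripper": 1
}}

```text
time_s: 28.28
tcp_pos: [0.6261, -0.2435, 0.051]
ee_rot: [-0.0, 0.998, -0.069, 0.001]
contact_force: [-0.0, 2.7, 3.0]
finger_gap: 0.178
```

```bash
python3 - <<'E'
from h import *
crop(vision.camera('scene'),230,140,330,250,6,'pics/h2.png')
s=bot.sense();print(s['tcp_pos'],s['contact_force'])
E
```

```text
[ 0.62616062 -0.24351491  0.05098724] [0.20799695 1.83276865 3.65549408]
```

View pics/h2.png

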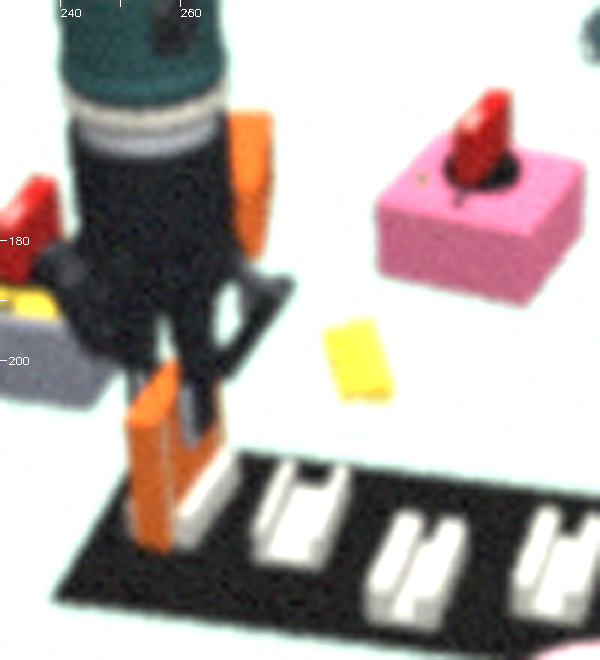

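Emit:
{"op": "carry_out", "data": {
  "moves": [
    [[0, 0, 10], 0],
    [[0, 0, 20], 0],
    [[0, 0, 30], 0],
    [[0, 0, 40], 0],
    [[0, 0, 30], 0]
  ]
}}

```text
time_s: 28.95
tcp_pos: [0.6259, -0.245, 0.1837]
ee_rot: [0.001, 0.998, -0.07, 0.001]
contact_force: [0.1, 0.5, -1.2]
finger_gap: 0.181
```

Emit:
{"op": "carry_out", "data": {
  "moves": [
    [[-0.5, 20, 0], 1],
    [[-0.5, 30, 0], 1],
    [[-0.5, 40, 0], 1],
    [[-0.5, 45, 0], 1],
    [[-0.5, 45, 0], 1],
    [[-0.5, 45, 0], 1],
    [[-0.5, 45, 0], 1],
    [[-0.5, 45, 0], 1],
    [[-0.5, 45, 0], 1],
    [[-0.5, 40, 0], 1]
  ]
}}

```text
time_s: 30.2
tcp_pos: [0.6178, 0.1603, 0.1786]
ee_rot: [-0.0, 1.0, 0.02, -0.002]
contact_force: [-0.4, 0.3, -0.7]
finger_gap: 0.176
```

Emit:
{"op": "carry_out", "data": {
  "moves": [
    [[-0.5, 28, 0], 1.2],
    [[-0.5, 17, 0], 0],
    [[-0.5, 8, 0], 0],
    [[0, 0, 0], 0],
    [[0, 0, -20], 0],
    [[0, 0, -20], 0],
    [[0, 0, -20], 0],
    [[0, 0, 0], 0],
    [[0, 0, 0], 0]
  ]
}}

```text
time_s: 31.32
tcp_pos: [0.6193, 0.2092, 0.1203]
ee_rot: [-0.0, 1.0, 0.028, 0.0]
contact_force: [-0.9, 0.7, -1.2]
finger_gap: 0.178
```

```bash
python3 - <<'E'
from h import *
im=vision.camera('scene');cv2.imwrite('pics/s9.png',im)
p=bot.sense()['tcp_pos'];print(p)
zt=p[2]+.033
overlay(im,355,165,440,245,9,'pics/f9.png',[('scene',boxpts(p[:2],.08,.016,zt-.076,zt,3.3),(0,255,255)),('scene',boxpts((.6195,.2101),.104,.044,.008,.044,3.3),(255,255,255))])
E
```

```text
[0.61954549 0.20931585 0.1208506 ]
```

View pics/f9.png

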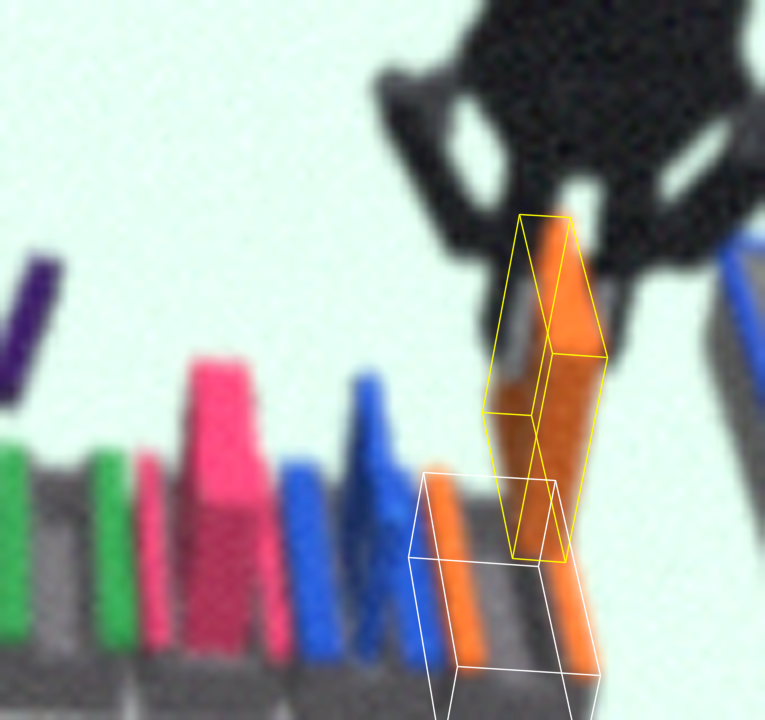

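Emit:
{"op": "carry_out", "data": {
  "moves": [
    [[0, 0.7, -12], 0],
    [[0, 0, -12], 0],
    [[0, 0, -10], 0],
    [[0, 0, -6], 0],
    [[0, 0, -4], 0],
    [[0, 0, -4], 0],
    [[0, 0, 0], 0]
  ]
}}

```text
time_s: 32.25
tcp_pos: [0.619, 0.2097, 0.0721]
ee_rot: [0.0, 1.0, 0.028, -0.0]
contact_force: [-0.1, 0.5, -1.3]
finger_gap: 0.179
```

Emit:
{"op": "carry_out", "data": {
  "moves": [
    [[0, 0, -3], 0],
    [[0, 0, -3], 0],
    [[0, 0, -3], 0],
    [[0, 0, 0], 0]
  ]
}}

```text
time_s: 32.75
tcp_pos: [0.6188, 0.2096, 0.0629]
ee_rot: [0.0, 1.0, 0.028, -0.0]
contact_force: [-0.4, -0.7, -1.8]
finger_gap: 0.175
```

Emit:
{"op": "carry_out", "data": {
  "moves": [
    [[0, 0, -2], 0],
    [[0, 0, -2], 0],
    [[0, 0, -2], 0],
    [[0, 0, 0], 0]
  ]
}}

```text
time_s: 33.25
tcp_pos: [0.619, 0.2098, 0.0572]
ee_rot: [0.0, 1.0, 0.028, -0.0]
contact_force: [0.4, 0.2, -1.3]
finger_gap: 0.176
```

Emit:
{"op": "carry_out", "data": {
  "moves": [
    [[0, 0, -1], 0],
    [[0, 0, -1], 0],
    [[0, 0, -1], 0],
    [[0, 0, 0], 0]
  ]
}}

```text
time_s: 33.75
tcp_pos: [0.6191, 0.21, 0.0569]
ee_rot: [0.0, 1.0, 0.028, 0.0]
contact_force: [-5.6, -2.3, 14.2]
finger_gap: 0.176
```

Emit:
{"op": "carry_out", "data": {
  "moves": [
    [[0, 0, 2], 0],
    [[0, 0, 0], 0]
  ]
}}

```text
time_s: 34.0
tcp_pos: [0.6194, 0.2099, 0.057]
ee_rot: [-0.0, 1.0, 0.028, 0.0]
contact_force: [-1.0, 0.3, 6.1]
finger_gap: 0.179
```

Emit:
{"op": "carry_out", "data": {
  "moves": [
    [[0, 0, 0], 0],
    [[0, 0, 0], 0],
    [[0, 0, 0], 0],
    [[0, 0, 0], 0]
  ],
  "gripper": 0.2
}}

```text
time_s: 34.5
tcp_pos: [0.619, 0.2097, 0.0561]
ee_rot: [0.0, 1.0, 0.028, -0.0]
contact_force: [-0.2, 0.5, -0.5]
finger_gap: 0.406
```

Emit:
{"op": "carry_out", "data": {
  "moves": [
    [[0, 0, 10], 0],
    [[0, 0, 20], 0],
    [[0, 0, 30], 0],
    [[0, 0, 40], 0],
    [[0, 0, 30], 0]
  ]
}}

```text
time_s: 35.12
tcp_pos: [0.6198, 0.2101, 0.1901]
ee_rot: [-0.001, 1.0, 0.028, 0.002]
contact_force: [1.1, -1.2, -0.8]
finger_gap: 0.398
```

```bash
python3 - <<'E'
from h import *
im=vision.camera('scene');cv2.imwrite('pics/s10.png',im)
overlay(im,320,160,440,245,6,'pics/f10.png',[('scene',boxpts((.619,.21),.08,.016,.014,.09,3.3),(0,255,255))])
im=vision.camera('top');cv2.imwrite('pics/t4.png',im)
crop(im,190,130,400,270,3,'pics/f11.png')
print('comb',rects(im,(350,210,385,255),20,35,100,70,.012))
print('clamp',rects(im,(305,215,330,255),0,10,130,50,.02))
print('spacer',rects(im,(270,218,295,265),115,150,70,20,.014))
E
```

```text
comb [(475.2, -182.3, 70.5, 30.6, 20.9)]
clamp [(490.0, -20.8, 54.7, 19.3, 1.3)]
spacer [(447.2, 45.8, 86.4, 11.4, -7.8)]
```

View pics/f10.png

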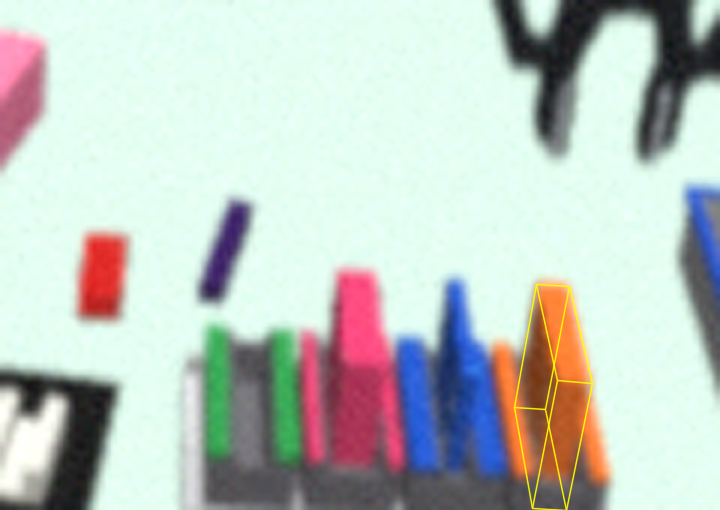

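View pics/f11.png

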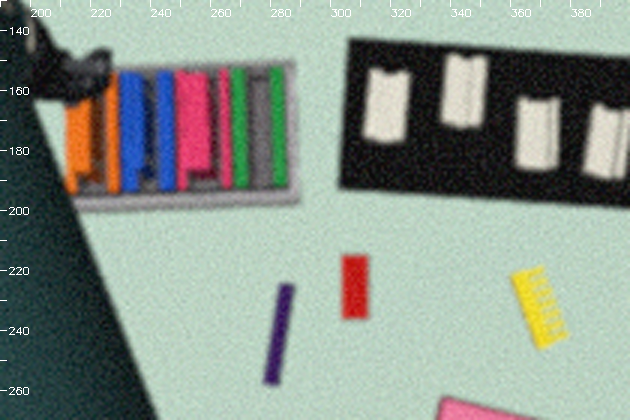

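Emit:
{"op": "carry_out", "data": {
  "moves": [
    [[-10, -10, 0], -1],
    [[-17, -17, 0], -1.5],
    [[-22, -20, 0], -1.5],
    [[-25, -25, 0], -1.5],
    [[-28, -27, 0], -1.5],
    [[-28, -27, 0], -1.5],
    [[-22, -20, 0], -1.5],
    [[-13, -12, 0], -1],
    [[-6, -6, 0], 0],
    [[0, 0, 0], 0]
  ],
  "gripper": 0
}}

```text
time_s: 36.48
tcp_pos: [0.4481, 0.0457, 0.1863]
ee_rot: [-0.0, 0.998, -0.068, 0.0]
contact_force: [0.2, 1.1, 0.3]
finger_gap: 0.501
```

Emit:
{"op": "carry_out", "data": {
  "moves": [
    [[0, 0, -40], 0],
    [[0, 0, -40], 0],
    [[0, 0, -30], 0],
    [[0, 0, -20], 0],
    [[0, 0, 0], 0]
  ]
}}

```text
time_s: 37.1
tcp_pos: [0.4475, 0.0465, 0.0549]
ee_rot: [-0.0, 0.998, -0.067, -0.002]
contact_force: [1.3, -0.3, 0.2]
finger_gap: 0.498
```

```bash
python3 - <<'E'
from h import *
im=vision.camera('top');cv2.imwrite('pics/t5.png',im)
crop(im,240,190,390,290,5,'pics/i1.png')
print(bot.sense()['tcp_pos'])
print('comb',rects(im,(350,210,385,255),20,35,100,70,.012))
print('clamp',rects(im,(295,205,325,245),0,10,130,50,.02))
E
```

```text
[0.44824706 0.04650999 0.05587691]
comb [(475.4, -182.4, 70.3, 30.7, 21.1)]
clamp [(489.3, -20.0, 54.0, 21.6, 2.1)]
```

View pics/i1.png

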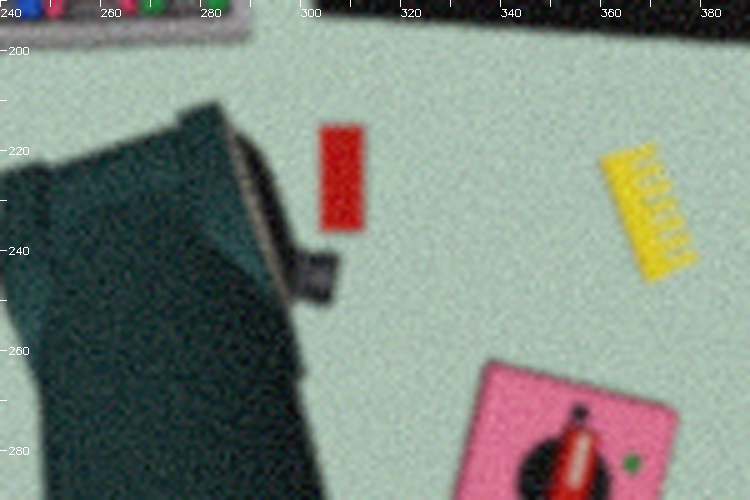

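Emit:
{"op": "carry_out", "data": {
  "moves": [
    [[1, 0, -20], 0],
    [[0, 0, -12], 0],
    [[0, 0, -9], 0],
    [[0, 0, -5], 0],
    [[0, 0, 0], 0]
  ]
}}

```text
time_s: 37.78
tcp_pos: [0.449, 0.0458, 0.0102]
ee_rot: [0.0, 0.998, -0.068, -0.0]
contact_force: [0.5, -0.3, 0.0]
finger_gap: 0.496
```

```bash
python3 - <<'E'
from h import *
crop(vision.camera('scene'),310,120,420,220,6,'pics/i2.png')
s=bot.sense();print(s['tcp_pos'],s['contact_force'])
E
```

```text
[0.44917469 0.04579313 0.01042646] [-0.38717637  0.1357442   0.4030224 ]
```

View pics/i2.png

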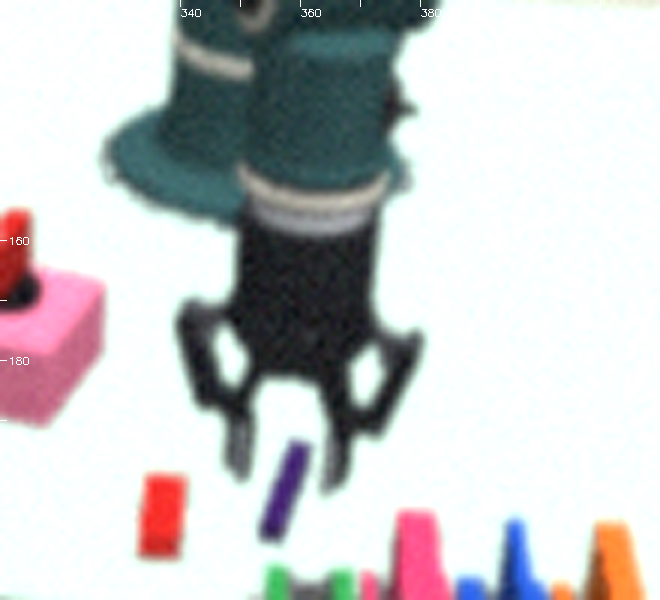

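Straddling the spacer. Lower 5 mm more and close.

Emit:
{"op": "carry_out", "data": {
  "moves": [
    [[0, 0, -3], 0],
    [[0, 0, 0], 0]
  ]
}}

```text
time_s: 38.08
tcp_pos: [0.4491, 0.0457, 0.0073]
ee_rot: [0.0, 0.998, -0.068, 0.0]
contact_force: [0.3, -0.4, 0.1]
finger_gap: 0.496
```

Emit:
{"op": "carry_out", "data": {
  "moves": [
    [[0, 0, 0], 0],
    [[0, 0, 0], 0],
    [[0, 0, 0], 0],
    [[0, 0, 0], 0]
  ],
  "gripper": 1
}}

```text
time_s: 38.58
tcp_pos: [0.4491, 0.0457, 0.0076]
ee_rot: [0.0, 0.998, -0.068, 0.0]
contact_force: [-1.5, 0.1, 4.4]
finger_gap: 0.137
```

Emit:
{"op": "carry_out", "data": {
  "moves": [
    [[0, 0, 15], 0],
    [[0, 0, 30], 0],
    [[0, 0, 40], 0],
    [[0, 0, 40], 0],
    [[0, 0, 0], 0]
  ]
}}

```text
time_s: 39.2
tcp_pos: [0.4513, 0.046, 0.1357]
ee_rot: [-0.0, 0.998, -0.068, 0.004]
contact_force: [0.3, -0.0, -0.7]
finger_gap: 0.138
```

Emit:
{"op": "carry_out", "data": {
  "moves": [
    [[5, 20, 0], 1],
    [[5, 35, 0], 1.2],
    [[5, 45, 0], 1.2],
    [[5, 48, 0], 1.2],
    [[5, 48, 0], 1.2],
    [[5, 48, 0], 1.2],
    [[5, 45, 0], 1.2],
    [[5, 40, 0], 1.2],
    [[5, 28, 0], 1.2],
    [[5, 15, 0], 0.4]
  ]
}}

```text
time_s: 40.45
tcp_pos: [0.497, 0.4204, 0.1305]
ee_rot: [0.0, 1.0, 0.03, -0.001]
contact_force: [0.3, -0.9, -0.5]
finger_gap: 0.138
```

Emit:
{"op": "carry_out", "data": {
  "moves": [
    [[0, 0, 0], 0],
    [[0, 0, -20], 0],
    [[0, 0, -20], 0],
    [[0, 0, 0], 0],
    [[0, 0, 0], 0]
  ]
}}

```text
time_s: 41.08
tcp_pos: [0.4991, 0.4175, 0.0922]
ee_rot: [0.0, 1.0, 0.028, -0.0]
contact_force: [-0.8, 0.7, 0.0]
finger_gap: 0.133
```

```bash
python3 - <<'E'
from h import *
crop(vision.camera('scene'),400,100,520,250,5,'pics/j1.png')
s=bot.sense();print(s['tcp_pos'],s['contact_force'])
E
```

```text
[0.49936737 0.41785395 0.09270221] [0.71878912 0.09473222 0.38587705]
```

View pics/j1.png

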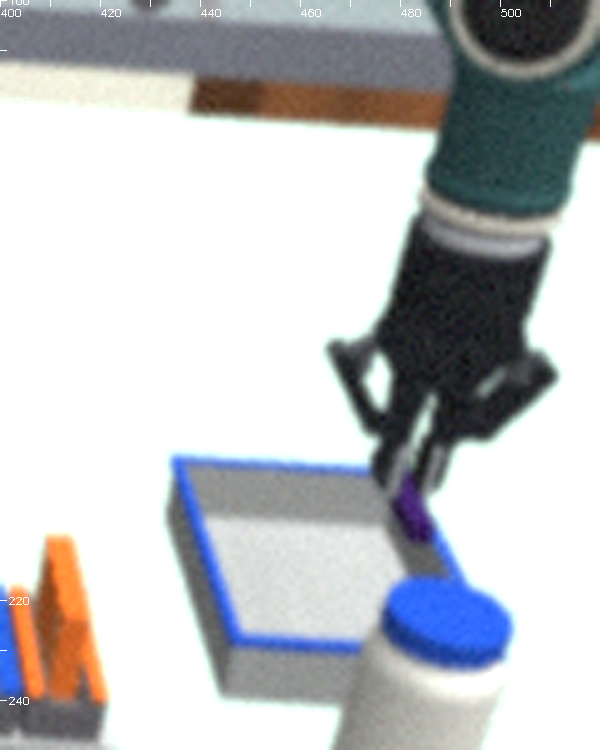

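Emit:
{"op": "carry_out", "data": {
  "moves": [
    [[0, 0, -20], 0],
    [[0, 0, -15], 0],
    [[0, 0, -12], 0],
    [[0, 0, -10], 0],
    [[0, 0, -8], 0],
    [[0, 0, -3], 0],
    [[0, 0, 0], 0]
  ]
}}

```text
time_s: 42.0
tcp_pos: [0.4991, 0.4178, 0.0243]
ee_rot: [-0.0, 1.0, 0.028, 0.0]
contact_force: [-0.1, -0.2, -0.6]
finger_gap: 0.135
```

Emit:
{"op": "carry_out", "data": {
  "moves": [
    [[0, 0, 0], 0],
    [[0, 0, 0], 0],
    [[0, 0, 0], 0]
  ],
  "gripper": 0.35
}}

```text
time_s: 42.38
tcp_pos: [0.4992, 0.4179, 0.0246]
ee_rot: [-0.0, 1.0, 0.028, 0.0]
contact_force: [0.6, -0.1, 0.7]
finger_gap: 0.322
```

Emit:
{"op": "carry_out", "data": {
  "moves": [
    [[0, 0, 15], 0],
    [[0, 0, 30], 0],
    [[0, 0, 40], 0],
    [[0, 0, 50], 0],
    [[0, 0, 25], 0]
  ]
}}

```text
time_s: 43.0
tcp_pos: [0.4999, 0.4189, 0.1889]
ee_rot: [-0.002, 1.0, 0.028, 0.002]
contact_force: [0.9, 0.3, -0.3]
finger_gap: 0.326
```

Emit:
{"op": "carry_out", "data": {
  "moves": [
    [[-1, -20, 0], 0],
    [[-1, -38, 0], 0],
    [[-1, -48, 0], 0],
    [[-1, -55, 0], 0],
    [[-1, -55, 0], 0],
    [[-1, -55, 0], 0],
    [[-1, -55, 0], 0],
    [[-1, -48, 0], 0],
    [[0, -40, 0], 0],
    [[0, -24, 0], 0]
  ],
  "gripper": -0.1
}}

```text
time_s: 44.25
tcp_pos: [0.4891, -0.0238, 0.1834]
ee_rot: [0.0, 1.0, 0.026, -0.001]
contact_force: [1.2, 0.8, -0.2]
finger_gap: 0.548
```

```bash
python3 - <<'E'
from h import *
im=vision.camera('top');cv2.imwrite('pics/t6.png',im)
crop(im,100,130,340,270,3,'pics/k1.png')
print(bot.sense()['tcp_pos'])
print('comb',rects(im,(345,200,390,260),20,35,100,70,.012))
print('clamp',rects(im,(290,195,340,255),0,10,130,50,.02))
E
```

```text
[ 0.48910598 -0.02669004  0.18330322]
comb [(475.3, -182.2, 70.5, 30.5, 20.9)]
clamp []
```

View pics/k1.png

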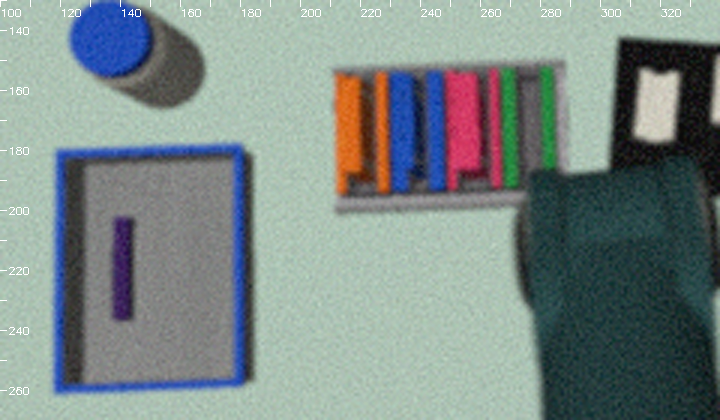

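Emit:
{"op": "carry_out", "data": {
  "moves": [
    [[0, 0, 0], 0],
    [[0, 0, -40], 0],
    [[0, 0, -40], 0],
    [[0, 0, -30], 0],
    [[0, 0, -15], 0],
    [[0, 0, 0], 0]
  ]
}}

```text
time_s: 45.05
tcp_pos: [0.4903, -0.0194, 0.0586]
ee_rot: [-0.0, 1.0, 0.029, -0.001]
contact_force: [-0.3, 0.2, 0.8]
finger_gap: 0.552
```

```bash
python3 - <<'E'
from h import *
im=vision.camera('scene')
p=bot.sense()['tcp_pos'];print(p)
overlay(im,290,120,390,220,6,'pics/k2.png',[('scene',boxpts((.4917,-.0199),.056,.024,0,.02,2),(0,255,0)),('scene',boxpts((p[0],p[1]),.022,.046,p[2],p[2]+.02,3),(0,0,0))])
E
```

```text
[ 0.49113479 -0.01962359  0.05951621]
```

View pics/k2.png

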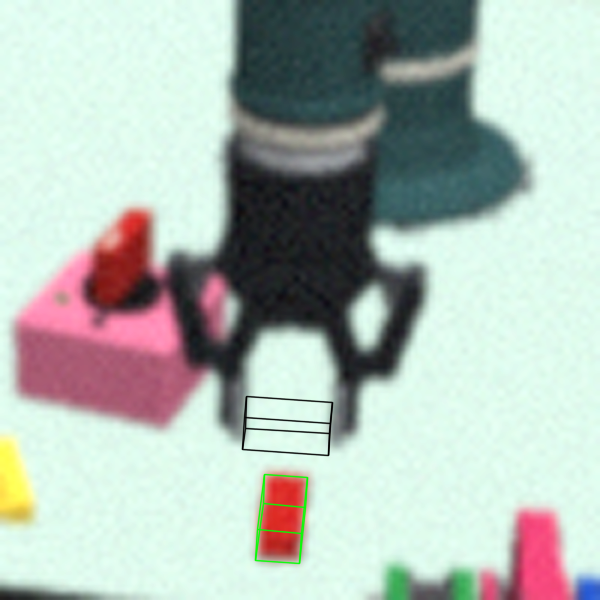

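Aligned with the clamp. Descend to about z = 8 mm and close.

Emit:
{"op": "carry_out", "data": {
  "moves": [
    [[0, 0, -20], 0],
    [[0, 0, -15], 0],
    [[0, 0, -10], 0],
    [[0, 0, -6], 0],
    [[0, 0, 0], 0]
  ]
}}

```text
time_s: 45.72
tcp_pos: [0.4909, -0.0202, 0.0081]
ee_rot: [-0.0, 1.0, 0.028, -0.0]
contact_force: [0.1, 0.0, -0.4]
finger_gap: 0.548
```

Emit:
{"op": "carry_out", "data": {
  "moves": [
    [[0, 0, 0], 0],
    [[0, 0, 0], 0],
    [[0, 0, 0], 0],
    [[0, 0, 0], 0]
  ],
  "gripper": 1
}}

```text
time_s: 46.22
tcp_pos: [0.4915, -0.0202, 0.0089]
ee_rot: [0.0, 1.0, 0.028, 0.001]
contact_force: [-0.4, 0.5, 4.9]
finger_gap: 0.261
```

Emit:
{"op": "carry_out", "data": {
  "moves": [
    [[0, 0, 15], 0],
    [[0, 0, 30], 0],
    [[0, 0, 40], 0],
    [[0, 0, 40], 0],
    [[0, 0, 0], 0]
  ]
}}

```text
time_s: 46.85
tcp_pos: [0.4933, -0.0203, 0.1369]
ee_rot: [0.0, 1.0, 0.028, 0.004]
contact_force: [1.1, 0.1, -0.9]
finger_gap: 0.26
```

Emit:
{"op": "carry_out", "data": {
  "moves": [
    [[1, 20, 0], 0],
    [[1, 38, 0], 0],
    [[1, 48, 0], 0],
    [[1, 52, 0], 0],
    [[1, 52, 0], 0],
    [[1, 52, 0], 0],
    [[1, 48, 0], 0],
    [[0, 44, 0], 0],
    [[0, 32, 0], 0],
    [[0, 15, 0], 0]
  ]
}}

```text
time_s: 48.1
tcp_pos: [0.4968, 0.3824, 0.1324]
ee_rot: [0.0, 1.0, 0.029, -0.001]
contact_force: [1.1, 0.0, -1.2]
finger_gap: 0.261
```

Emit:
{"op": "carry_out", "data": {
  "moves": [
    [[0, 0, 0], 0],
    [[0, 0, -25], 0],
    [[0, 0, -25], 0],
    [[0, 0, -20], 0],
    [[0, 0, -15], 0],
    [[0, 0, -12], 0],
    [[0, 0, -10], 0],
    [[0, 0, -5], 0],
    [[0, 0, 0], 0]
  ]
}}

```text
time_s: 49.22
tcp_pos: [0.498, 0.3808, 0.0211]
ee_rot: [0.0, 1.0, 0.028, -0.0]
contact_force: [-0.5, 0.7, 0.0]
finger_gap: 0.262
```

```bash
python3 - <<'E'
from h import *
crop(vision.camera('scene'),400,100,520,250,5,'pics/j2.png')
s=bot.sense();print(s['tcp_pos'],s['contact_force'])
E
```

```text
[0.49816266 0.38096359 0.0215074 ] [ 0.38444733 -0.35526529 -0.4558578 ]
```

View pics/j2.png

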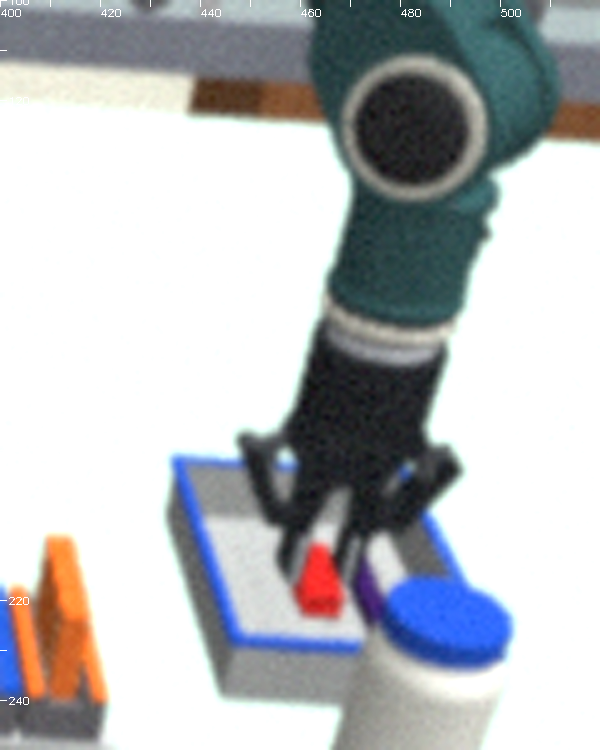

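Emit:
{"op": "carry_out", "data": {
  "moves": [
    [[0, 0, 0], 0],
    [[0, 0, 0], 0],
    [[0, 0, 0], 0],
    [[0, 0, 0], 0]
  ],
  "gripper": 0.25
}}

```text
time_s: 49.78
tcp_pos: [0.4981, 0.3808, 0.0214]
ee_rot: [-0.0, 1.0, 0.028, 0.0]
contact_force: [0.4, -0.9, -0.6]
finger_gap: 0.376
```

Emit:
{"op": "carry_out", "data": {
  "moves": [
    [[0, 0, 15], 0],
    [[0, 0, 30], 0],
    [[0, 0, 40], 0],
    [[0, 0, 50], 0],
    [[0, 0, 25], 0]
  ]
}}

```text
time_s: 50.4
tcp_pos: [0.499, 0.3818, 0.1857]
ee_rot: [-0.002, 1.0, 0.028, 0.002]
contact_force: [-0.1, -0.6, -0.5]
finger_gap: 0.375
```

Emit:
{"op": "carry_out", "data": {
  "moves": [
    [[-2, -25, 0], 1],
    [[-2, -40, 0], 2],
    [[-2, -52, 0], 2],
    [[-2, -58, 0], 2],
    [[-2, -58, 0], 2],
    [[-2, -58, 0], 2],
    [[-2, -58, 0], 2],
    [[-2, -58, 0], 2],
    [[-2, -52, 0], 2],
    [[-2, -48, 0], 0.7]
  ],
  "gripper": -0.4
}}

```text
time_s: 51.65
tcp_pos: [0.478, -0.1282, 0.1826]
ee_rot: [0.0, 0.983, 0.182, 0.001]
contact_force: [-0.3, -0.4, -0.2]
finger_gap: 0.702
```

Emit:
{"op": "carry_out", "data": {
  "moves": [
    [[-1, -35, 0], 0],
    [[0, -21, 0], 0],
    [[0, 0, 0], 0],
    [[0, 0, -40], 0],
    [[0, 0, -40], 0],
    [[0, 0, -30], 0],
    [[0, 0, -15], 0],
    [[0, 0, 0], 0],
    [[0, 0, 0], 0]
  ]
}}

```text
time_s: 52.78
tcp_pos: [0.4781, -0.1821, 0.0575]
ee_rot: [0.0, 0.983, 0.182, 0.001]
contact_force: [-0.6, 0.2, -0.8]
finger_gap: 0.7
```

```bash
python3 - <<'E'
from h import *
im=vision.camera('scene')
s=bot.sense();p=s['tcp_pos'];print(p,s['ee_rot'])
overlay(im,250,120,350,220,6,'pics/l1.png',[('scene',boxpts((.4775,-.182),.07,.03,0,.012,20.9),(0,128,0)),('scene',boxpts((p[0],p[1]),.022,.06,p[2],p[2]+.02,20.9),(0,0,0))])
im=vision.camera('top');crop(im,100,170,200,270,5,'pics/l2.png')
E
```

```text
[ 0.47806946 -0.18231366  0.05756757] [5.80607723e-04 9.83333117e-01 1.81809143e-01 1.03913832e-03]
```

View pics/l1.png

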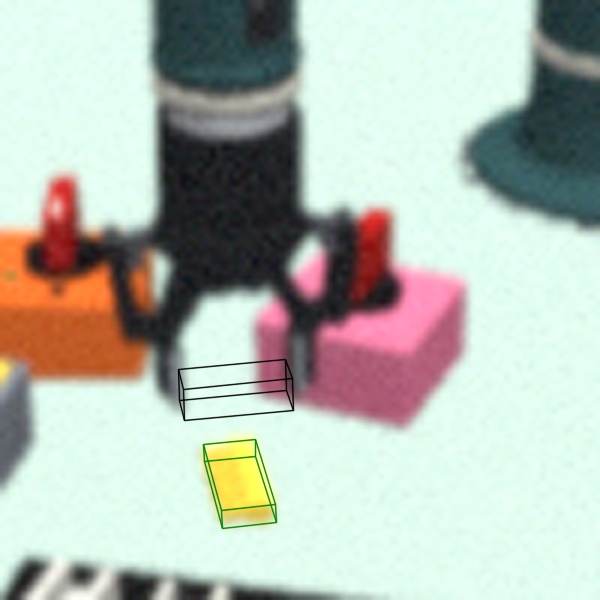

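View pics/l2.png

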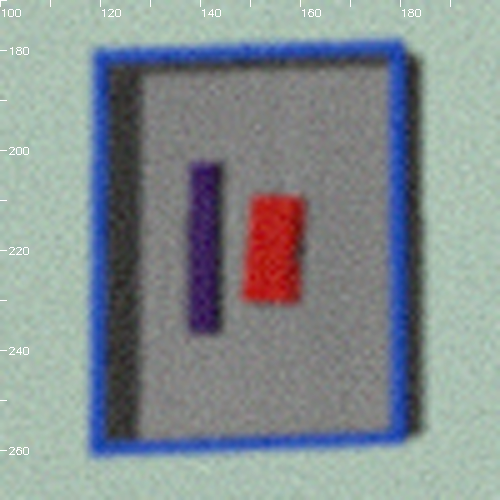

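Emit:
{"op": "carry_out", "data": {
  "moves": [
    [[0, 0, -20], 0],
    [[0, 0, -15], 0],
    [[0, 0, -10], 0],
    [[0, 0, -6], 0],
    [[0, 0, 0], 0]
  ]
}}

```text
time_s: 53.5
tcp_pos: [0.4769, -0.1821, 0.005]
ee_rot: [-0.0, 0.983, 0.182, -0.0]
contact_force: [-0.5, 0.4, 0.3]
finger_gap: 0.694
```

Emit:
{"op": "carry_out", "data": {
  "moves": [
    [[0, 0, 0], 0],
    [[0, 0, 0], 0],
    [[0, 0, 0], 0],
    [[0, 0, 0], 0]
  ],
  "gripper": 1
}}

```text
time_s: 54.0
tcp_pos: [0.4775, -0.1824, 0.0061]
ee_rot: [0.0, 0.983, 0.182, 0.0]
contact_force: [-1.1, -0.5, 6.6]
finger_gap: 0.324
```

Emit:
{"op": "carry_out", "data": {
  "moves": [
    [[0, 0, 15], 0],
    [[0, 0, 30], 0],
    [[0, 0, 40], 0],
    [[0, 0, 40], 0],
    [[0, 0, 0], 0]
  ]
}}

```text
time_s: 54.62
tcp_pos: [0.4793, -0.1831, 0.1342]
ee_rot: [0.002, 0.983, 0.182, 0.003]
contact_force: [0.1, -0.3, -0.9]
finger_gap: 0.323
```

```bash
python3 - <<'E'
from h import *
im=vision.camera('scene')
crop(im,250,110,350,220,6,'pics/l3.png')
E
```

```text
(no output)
```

View pics/l3.png

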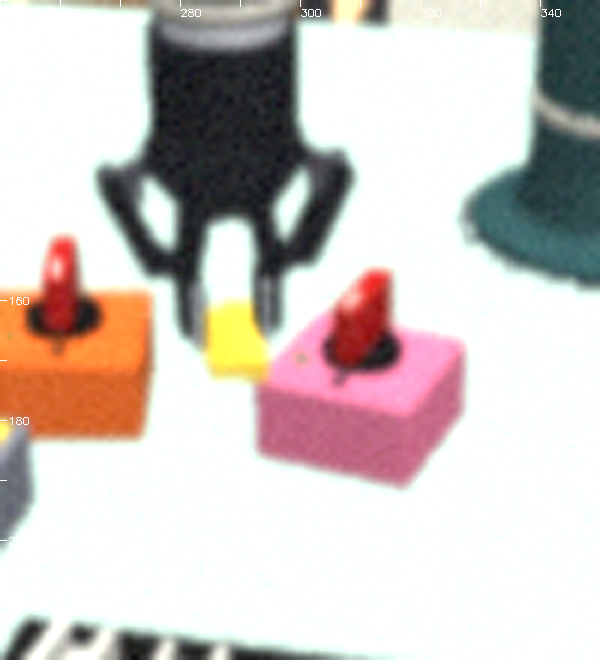

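Emit:
{"op": "carry_out", "data": {
  "moves": [
    [[2, 20, 0], -1],
    [[2, 35, 0], -2],
    [[2, 48, 0], -2],
    [[2, 55, 0], -2],
    [[2, 55, 0], -2],
    [[2, 55, 0], -2],
    [[2, 55, 0], -2],
    [[2, 55, 0], -2],
    [[2, 50, 0], -2],
    [[2, 45, 0], -0.7]
  ]
}}

```text
time_s: 55.92
tcp_pos: [0.4959, 0.2923, 0.129]
ee_rot: [0.001, 1.0, 0.028, -0.001]
contact_force: [0.7, -1.0, -0.2]
finger_gap: 0.327
```

Emit:
{"op": "carry_out", "data": {
  "moves": [
    [[1, 33, 0], 0],
    [[1, 18, 0], 0],
    [[0, 4, 0], 0],
    [[0, 0, 0], 0],
    [[0, 0, -25], 0],
    [[0, 0, -25], 0],
    [[0, 0, -20], 0],
    [[0, 0, -15], 0],
    [[0, 0, -12], 0],
    [[0, 0, 0], 0]
  ]
}}

```text
time_s: 57.18
tcp_pos: [0.4986, 0.3453, 0.0324]
ee_rot: [0.0, 1.0, 0.028, -0.001]
contact_force: [0.6, 0.7, 0.3]
finger_gap: 0.321
```

```bash
python3 - <<'E'
from h import *
crop(vision.camera('scene'),400,100,520,250,5,'pics/j3.png')
s=bot.sense();print(s['tcp_pos'],s['contact_force'])
E
```

```text
[0.49904261 0.34580146 0.03320783] [ 0.52384143 -0.04016119 -0.64129865]
```

View pics/j3.png

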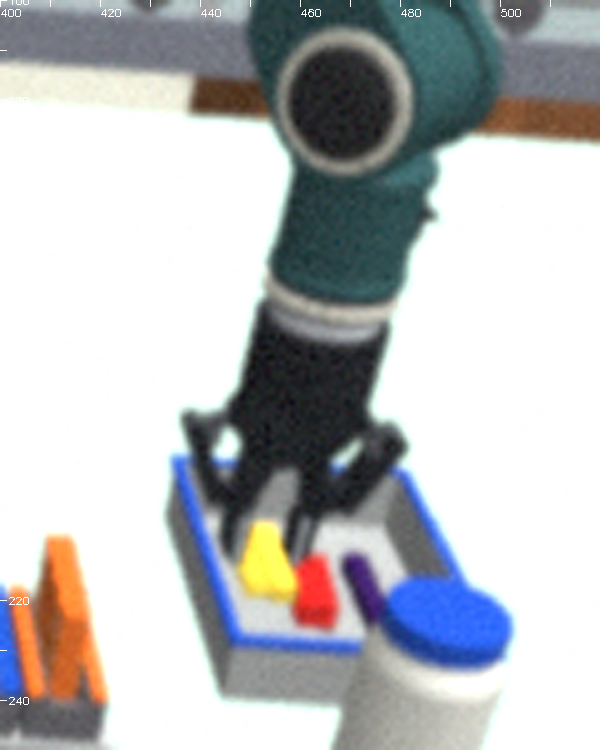

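Emit:
{"op": "carry_out", "data": {
  "moves": [
    [[0, 0, 0], 0],
    [[0, 0, 0], 0],
    [[0, 0, 0], 0],
    [[0, 0, 0], 0]
  ],
  "gripper": 0.17
}}

```text
time_s: 57.72
tcp_pos: [0.4991, 0.3458, 0.0335]
ee_rot: [-0.0, 1.0, 0.028, 0.0]
contact_force: [-0.6, -0.2, -0.7]
finger_gap: 0.416
```

Emit:
{"op": "carry_out", "data": {
  "moves": [
    [[0, 0, 15], 0],
    [[0, 0, 30], 0],
    [[0, 0, 40], 0],
    [[0, 0, 50], 0],
    [[0, 0, 25], 0]
  ]
}}

```text
time_s: 58.35
tcp_pos: [0.5, 0.3467, 0.1976]
ee_rot: [-0.001, 1.0, 0.028, 0.002]
contact_force: [0.0, 0.0, -0.7]
finger_gap: 0.413
```

```bash
python3 - <<'E'
from h import *
crop(vision.camera('scene'),320,150,520,270,4,'pics/j4.png')
s=bot.sense();print(s['tcp_pos'],s['contact_force'])
E
```

```text
[0.50109143 0.34757984 0.20023971] [1.00714999 0.89191737 2.30553461]
```

View pics/j4.png

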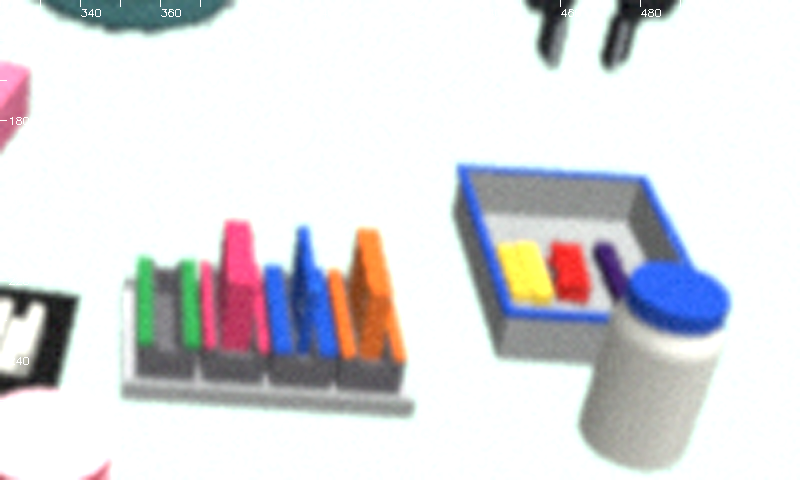

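Emit:
{"op": "carry_out", "data": {
  "moves": [
    [[-0.5, -25, 0], 0],
    [[-0.5, -45, 0], -0.9],
    [[-0.5, -58, 0], -0.9],
    [[-0.5, -60, 0], -0.9],
    [[-0.5, -60, 0], -0.9],
    [[-0.5, -60, 0], -0.9],
    [[-0.5, -60, 0], -0.9],
    [[-0.5, -60, 0], -0.9],
    [[-0.5, -60, 0], -0.9],
    [[-0.5, -60, 0], 0]
  ],
  "gripper": -1
}}

```text
time_s: 59.65
tcp_pos: [0.4918, -0.205, 0.1925]
ee_rot: [-0.0, 0.999, -0.035, -0.001]
contact_force: [0.8, 0.8, 0.6]
finger_gap: 0.997
```

Emit:
{"op": "carry_out", "data": {
  "moves": [
    [[0, -58, 0], 0],
    [[0, -50, 0], 0],
    [[0, -33, 0], 0],
    [[0, -19, 0], 0],
    [[0, 0, 0], 0]
  ]
}}

```text
time_s: 60.28
tcp_pos: [0.4927, -0.3631, 0.1925]
ee_rot: [-0.0, 0.999, -0.036, -0.001]
contact_force: [0.1, 1.0, -0.6]
finger_gap: 1.0
```

Emit:
{"op": "carry_out", "data": {
  "moves": [
    [[0, 0, -25], 0],
    [[0, 0, -30], 0],
    [[0, 0, -25], 0],
    [[0, 0, -20], 0],
    [[0, 0, -12], 0],
    [[0, 0, -8], 0],
    [[0, 0, 0], 0]
  ]
}}

```text
time_s: 61.15
tcp_pos: [0.494, -0.3621, 0.0731]
ee_rot: [-0.0, 0.999, -0.035, -0.0]
contact_force: [-0.7, -0.6, 0.1]
finger_gap: 0.996
```

Emit:
{"op": "carry_out", "data": {
  "moves": [
    [[0, 0, 0], 0],
    [[0, 0, 0], 0],
    [[0, 0, 0], 0],
    [[0, 0, 0], 0],
    [[0, 0, 0], 0],
    [[0, 0, 0], 0]
  ],
  "gripper": 1
}}

```text
time_s: 61.9
tcp_pos: [0.4942, -0.3617, 0.0737]
ee_rot: [-0.0, 0.999, -0.035, 0.0]
contact_force: [-2.0, 3.0, 5.3]
finger_gap: 0.177
```

Emit:
{"op": "carry_out", "data": {
  "moves": [
    [[0, 0, 0], -6],
    [[0, 0, 0], -8],
    [[0, 0, 0], -8],
    [[0, 0, 0], -8],
    [[0, 0, 0], -8],
    [[0, 0, 0], -8],
    [[0, 0, 0], -8],
    [[0, 0, 0], -7.5],
    [[0, 0, 0], 0],
    [[0, 0, 0], 0]
  ]
}}

```text
time_s: 63.15
tcp_pos: [0.4938, -0.3623, 0.0737]
ee_rot: [0.001, 0.842, -0.539, -0.0]
contact_force: [-2.3, 0.9, 6.0]
finger_gap: 0.178
```

```bash
python3 - <<'E'
from h import *
s=bot.sense(); print(s['wrist_torque'],s['contact_force'])
E
```

```text
[0.25357268 0.58480504 0.77928598] [-2.26102828  0.93223997  6.0276541 ]
```

Emit:
{"op": "carry_out", "data": {
  "moves": [
    [[0, 0, 0], 0],
    [[0, 0, 0], 0],
    [[0, 0, 0], 0],
    [[0, 0, 0], 0],
    [[0, 0, 0], 0],
    [[0, 0, 20], 0],
    [[0, 0, 35], 0],
    [[0, 0, 40], 0],
    [[0, 0, 40], 0]
  ],
  "gripper": -1
}}

```text
time_s: 64.28
tcp_pos: [0.4941, -0.3625, 0.2111]
ee_rot: [-0.0, 0.841, -0.541, 0.001]
contact_force: [0.7, -0.1, 0.6]
finger_gap: 1.003
```

Emit:
{"op": "carry_out", "data": {
  "moves": [
    [[5, 25, 0], 5],
    [[5, 40, 0], 5],
    [[5, 50, 0], 5],
    [[5, 50, 0], 5],
    [[5, 50, 0], 5],
    [[5, 40, 0], 5],
    [[0, 25, 0], 0],
    [[0, 15, 0], 0],
    [[0, 0, 0], 0],
    [[0, 0, 0], 0]
  ]
}}

```text
time_s: 65.53
tcp_pos: [0.5239, -0.0685, 0.2083]
ee_rot: [0.0, 0.952, -0.305, 0.0]
contact_force: [0.8, 0.3, 0.3]
finger_gap: 0.999
```

```bash
python3 - <<'E'
from h import *
im=vision.camera('top');cv2.imwrite('pics/t9.png',im)
cv2.imwrite('pics/t9b.png',cv2.convertScaleAbs(im,alpha=1.6,beta=10))
crop(im,400,190,480,260,8,'pics/z1.png')
print(rects(im,(425,205,470,245),0,12,120,65,.101))
im=vision.camera('scene');cv2.imwrite('pics/s99.png',cv2.convertScaleAbs(im,alpha=1.4,beta=10))
E
```

```text
[(490.9, -360.7, 59.7, 17.1, -65.6)]
```

View pics/z1.png

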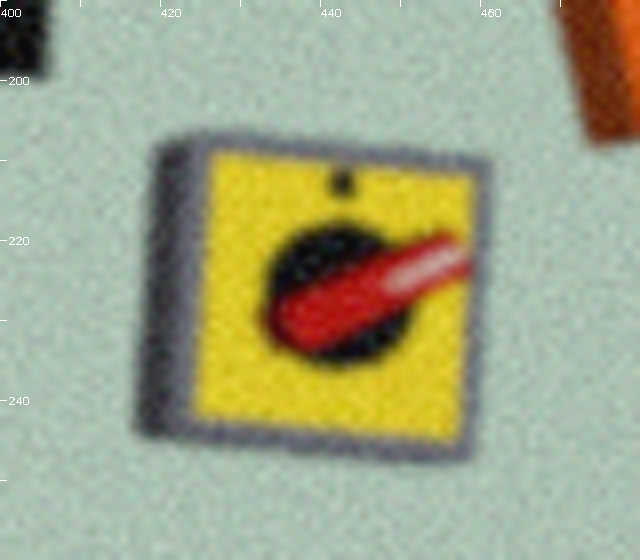

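View pics/t9b.png

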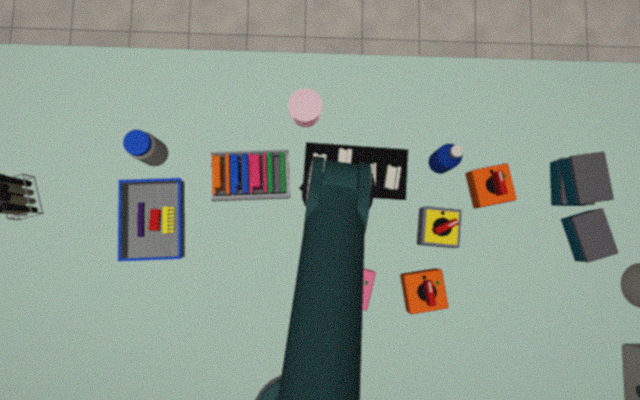

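View pics/s99.png

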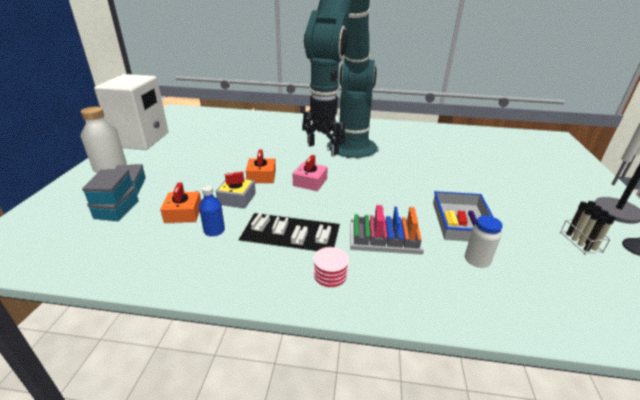

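The handle angle is the same as at the start (-65.6°, ON). All three plates stand in their slots and all three parts are in the basket. The dishes and bottles have not moved.

```bash
python3 -c "
from cell import workorder
print(workorder.job_done())"
```

```text
the job is handed in; nothing more can be done
None
```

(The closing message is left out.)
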